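# Pack and latch the cookie stamp tub, then tally it

## Task

Put all the cookie stamps from the board into the clear tub, close its lid, hook the wire bail over the keeper on the lid and press the green lever fully down so that the lid is pulled tight. Only when the tub is latched, count it: swing the tally counter's red-posted lever all the way to its stop and let it spring back. Leave the dough divider and the green trivet where they are.

Things in the scene. Friction and masses are not known exactly. Their poses are not given: they have to be found in the camera images.
- tub: Clear plastic storage tub, open on top, fixed to the counter. Outside 150 (x) by 270 (y) by 112 mm high with a green sprung gasket on the front rim up to 120 mm; walls and floor 4 mm. Origin: centre of its underside. Its -x side (front, latch) faces the robot more or less, its +x side carries the lid's hinge.
- lid (a joint): Clear hinged lid (150 by 270 by 8 mm), rad: 0 = lying shut on its sprung gasket (5 N per mm), about 1.6 = standing open (1.7 at most). Light friction; stays put when upright, drops by itself when well over; can be pushed shut with shut fingers from behind (its outer face), then from above. Negative = pulled into the gasket by the latch (about -0.02 when tight; -0.003 when merely shut).
- lid_hinge (a point): Point on the lid's hinge axis, which runs along the tub's y, at the middle of the tub's far (+x) rim, 120 mm above the counter. The lid's outer face lies 8 mm off the plane through this axis.
- lid_edge (a point): Middle of the lid's free edge, on its outer face, 150 mm from the hinge axis.
- keeper (a point): Seat of the bail's bar in the steel keeper (44 mm wide) on the middle of the lid's free edge. Lid shut: a groove along the tub's y, open upward, 12 mm wide, 5 mm lip in front (-x), 16 mm wall behind; the point is where the bar's middle lies when seated, 16 mm in front of the tub's front wall, 128 mm up; axes as the tub's.
- latch_lever (a joint): Green over-centre latch lever (75 long, 26 wide, 8 mm thick) on the tub's front, rad: 0 = open, pointing up and 35 deg forward (to the tub's -x); grows as it swings forward and down to 1.40 = fully down, 25 deg below level. Stiff (0.08 N m), stays where left; 5 to 10 N near its end closes it. Hinge along the tub's y through latch_pivot.
- latch_pivot (a point): Centre of the lever's hinge, 16 mm in front of the tub's front wall, 68 mm above the counter.
- lever_press (a point): Point on the lever's upper face (the face to press) 62 mm from its hinge.
- bail (a joint): U-shaped steel wire bail hinged on a crank pin of the lever, angle to the lever in rad: 0 = tipped forward against its stop, 7 deg further forward than the lever; grows as it swings up and back toward the lid. Lever open: hooks at about 1.0 (14 deg back past upright, over the keeper). Swings freely, falls the way it leans. Hooked with the lever down: about 2.1.
- bail_pin (a point): The pin on which the bail swings (axis along the tub's y), 20 mm from latch_pivot; it moves with the lever. Lever open: 19 mm in front of and 5 mm below the pivot; lever down: 20 mm below it.
- bail_bar (a point): Middle of the bail's crossbar (8 mm thick, 64 mm wide along the tub's y), 76 mm from the pin. This bar goes over the lip into the keeper's groove; lever open, it passes about 8 mm above its seat.
- bail_tab (a point): Grip point on the bail's red pull tab (30 mm wide along the tub's y, 6 mm thick, reaching 78 to 118 mm from the pin); the point is 107 mm from the pin. Pinched across its width it can turn between the fingers.
- tally_lever (a joint): Sprung lever of the tally counter, rad: 0 = at rest, 1.10 = at its stop. It turns clockwise seen from above, about a vertical axis, and springs back when let go; about 3 N at the post.
- tally_post (a point): Centre of the red upright post (14 mm thick, from 10 to 51 mm above tally_hinge) at the end of the tally lever, 72 mm from the axis; the point is at the top of the post, 111 mm above the counter.
- tally_hinge (a point): Point on the tally lever's vertical axis, on top of the counter's steel housing (80 by 76 mm), 60 mm above the work surface. The lever arm lies 4 to 10 mm above it.
- board: Wooden rolling board, 280 (x) by 260 by 18 mm, fixed. Origin: centre of its underside.
- divider: Stainless dough divider lying flat, 150 mm wide, wooden handle 24 mm thick. Bystander. Origin: underside, near the middle.
- trivet: Round green silicone trivet, 170 mm across, 9 mm thick. Bystander. Origin: centre of its underside.
- stamp0: Cookie stamp standing on its head: white square head 50 by 50 by 20 mm, round dark wooden handle 26 mm thick above it, 98 mm high in all. Origin: centre of the head's underside, z along the handle. Three to five of these stamps are there.
- stamp1: Cookie stamp standing on its head: white square head 50 by 50 by 20 mm, round dark wooden handle 26 mm thick above it, 98 mm high in all. Origin: centre of the head's underside, z along the handle. Three to five of these stamps are there.
- stamp2: Cookie stamp standing on its head: white square head 50 by 50 by 20 mm, round dark wooden handle 26 mm thick above it, 98 mm high in all. Origin: centre of the head's underside, z along the handle. Three to five of these stamps are there.
- stamp3: Cookie stamp standing on its head: white square head 50 by 50 by 20 mm, round dark wooden handle 26 mm thick above it, 98 mm high in all. Origin: centre of the head's underside, z along the handle. Three to five of these stamps are there.
- stamp4: Cookie stamp standing on its head: white square head 50 by 50 by 20 mm, round dark wooden handle 26 mm thick above it, 98 mm high in all. Origin: centre of the head's underside, z along the handle. Three to five of these stamps are there.

How it is judged:
By the outcome, as a careful person would: the job done as asked, in the order asked, and still so for the second after the job is handed in, with the robot touching nothing.
Of stamp0, stamp1, stamp2, stamp3, stamp4 only 3 to 5 are there at a start; the rules pass over those that are not, and their reading is None.
At some moment in a run one of stamp0, stamp1, stamp2, stamp3, stamp4 may be knocked a few centimetres aside while the robot is not near it.
Once in a run the grip may slacken for a moment while it holds something.
It also fails if it takes over 210 s, if anything falls off the work surface, if the arm or the gripper's body presses on something with over 40 N, if the wrist force passes 120 N, or if a joint passes its speed limit or range.

## Robot

A 6-joint arm with a two-finger parallel gripper is mounted at the origin on the work surface. World frame = base frame: x ahead of the robot, y to its left, z up, the work surface at z = 0. Lengths are in m, angles in rad, forces in N, time in s.
With the tool pointing down it reaches from about 0.35 to 0.85 m from the base axis. Payload 8.1 kg.
Tool frame: the origin (TCP) lies midway between the tips of the shut fingers; the grasp point (between the pads) lies 19 mm behind it (robot.grip_point_offset is the distance from the TCP to the grasp point, in m); z points along the fingers, y is the line along which they close (so a half turn about z gives the same grasp; the last joint's range is limited). The gripper opens to 93 mm and grips with 3 to 60 N. Pads are 15 mm wide; open, the fingers measure 128 mm over their backs; the gripper's body (75 mm by 188 mm) begins 65 mm behind the grasp point.
Start: joints at [-1.285, 0.13, 1.488, -0, 1.523, -0.085], TCP at [0.217, -0.559, 0.219] pointing down, gripper open.
Joint ranges: [-2.96, 2.96], [-0.89, 2.26], [0.02, 2.5], [-1.34, 4.48], [0, 2.73], [-2.66, 2.66]. Speed limits (rad/s): [2.39, 2.39, 2.79, 3.14, 3.14, 3.14].

## Interface

Orientations are given as a unit quaternion [x, y, z, w].
In Python, from workcell import robot gives the robot as it stands. The module is installed in compiled form; this text tells all that it offers.
- The arm moves only by the tool send_rows, never from a script. Its arguments are lists of equal length, an entry for each row: "rotation": the turn, a rotation vector about the tool's x, y, z scaled (see below), a list of three; "delta_pos": the shift along the tool's x, y, z scaled (see below), a list of three; "fingers": the opening, from 0 (shut) to 1 (fully open). A call has 1 to 20 rows; each row is the pose to reach, as a shift and turn from the pose commanded when the call began, along the tool's axes at that moment; what a row does not reach only later rows make up. The controller multiplies each number of a shift by 20 cm and each number of a turn by 120 degrees. A row lasts 1/12 s, in which the tool goes at most 41.7 mm and 7.16 degrees, less where a joint would pass 70% of its speed; a pose out of reach is approached as far as the arm can. A call with a number of a shift or a turn outside -1 to 1 is refused whole. A call with a gripper value outside its range is refused whole. The fingers move at their own pace and stop on an object; "squeeze" is the grip in N (left out, the last holds). Time passes only in rows, so rows that repeat a pose let the fingers close. It gives the time, the measured TCP pose, the force, the opening and the grip force at its end, in the units of the state.
- robot.read_state(): the state, without advancing time (a new reading comes with each control period).
- robot.camera(name): name is "side" or "top" or "wrist"; returns a dict with "img" (400x640x3 uint8, red, green, blue), "z_map" (400x640 float32, m along the optical axis (not along the pixel's ray), 0 where there is no reading), "mtx" (3x3 intrinsics, pixels), "R" (3x3) and "t" (3): a world point X has camera coordinates R X + t. Camera axes: x right, y down, z forward; pixel columns grow to the right and rows downward; lengths in m; the calibration is good to about 2 mm. A picture is of the moment at which its call begins.
- robot.finish_job(): hands the job in; it is judged then, once.
The state is a dict: "time": time; "joint_positions": joint angles; "joint_velocities": joint speeds; "effort": joint torques, N m; "position": TCP position; "eef_rot": TCP orientation; "force": force on the tool from outside, world axes, zero at the start; "torque": the same for the moment, N m; "grip_width": opening from 0.0 (shut) to 1.0 (fully open); "gripper_force": force on a finger pad.
Only numpy, scipy, OpenCV 4.12 (cv2) and the standard library are available. Lean on these libraries where they do the work, as an engineer would, in place of code of your own. Each camera call takes 0.05 s, during which the arm holds its last target. There are 200 camera calls.

## Working session

There is one attempt and no reset: what is moved stays moved. The work goes in short steps, Python scripts to look and compute and a tool call to move; the robot and the scene stay as the last step left them, time stands still between calls to the robot, and variables do not carry over. Pictures are saved under pics/ and viewed, at most 14 in all, crops included, and the job is handed in when it is done.

Besides the shell and the picture viewer there is one more tool, called after "Emit:" by a JSON object that holds its "op" and its "data". send_rows: Moves the arm, as the interface text tells. Its arguments: {"type":"object","properties":{"rotation":{"type":"array","items":{"type":"array","items":{"type":"number"}}},"delta_pos":{"type":"array","items":{"type":"array","items":{"type":"number"}}},"fingers":{"type":"array","items":{"type":"number"}},"squeeze":{"type":"number"}},"required":["rotation","delta_pos","fingers"]}

```bash
mkdir -p pics; cat > h.py <<'E'
import numpy as np, cv2
from scipy.spatial.transform import Rotation as Rn
from workcell import robot
def shot(name, fn=None):
    c=robot.camera(name)
    if fn: cv2.imwrite('pics/'+fn, c['img'][:,:,::-1])
    return c
def cloud(c):
    z=c['z_map']; h,w=z.shape; u,v=np.meshgrid(np.arange(w),np.arange(h))
    K=c['mtx']; P=np.stack([(u-K[0,2])/K[0,0]*z,(v-K[1,2])/K[1,1]*z,z],-1)
    W=(P-c['t'])@c['R']; W[z==0]=np.nan
    return W
def ray(c,u,v,h):
    d=c['R'].T@np.linalg.inv(c['mtx'])@np.array([u,v,1.]); o=-c['R'].T@c['t']
    return o+d*(h-o[2])/d[2]
def move(p, q=None):
    "shift/turn numbers from current pose to p"
    s=robot.read_state(); R=Rn.from_quat(s['eef_rot'])
    d=R.inv().apply(np.array(p)-s['position'])/0.2
    r=(R.inv()*q).as_rotvec(degrees=True)/120 if q is not None else np.zeros(3)
    return d.round(4), r.round(4)
E
python3 - <<'E'
from h import *
s=robot.read_state(); print(s)
print(robot.grip_point_offset)
for n in('top','side'):
    c=shot(n,n+'0.png'); print(n,c['mtx'].round(1).tolist(),(-c['R'].T@c['t']).round(3),c['R'].round(2).tolist())
E
```

```text
{'time': 0.0, 'joint_positions': array([-1.28539779e+00,  1.31134039e-01,  1.48930200e+00,  1.82977147e-05,
        1.52299381e+00, -8.53945697e-02]), 'joint_velocities': array([ 0.00052687, -0.00068007, -0.00156959, -0.00067146, -0.00116898,
        0.00126603]), 'effort': array([ 6.86650146e-04, -5.59847260e+01, -4.91764283e+01,  7.67987408e-02,
        3.58427502e-02, -1.72081386e-04]), 'position': array([ 0.21727999, -0.55865621,  0.21759118]), 'eef_rot': array([ 9.82862896e-01,  1.84335791e-01, -8.26163095e-05, -9.14921608e-04]), 'force': array([0.26212209, 0.63247225, 0.93785189]), 'torque': array([-0.01317004, -0.01280345, -0.02709019]), 'gripper_force': 0.0, 'grip_width': 1.0006708377039313}
0.0188
top [[385.1, 0.0, 321.7], [0.0, 385.1, 198.6], [0.0, 0.0, 1.0]] [ 0.371 -0.019  1.218] [[-0.03, -1.0, -0.02], [-0.98, 0.03, -0.17], [0.17, 0.01, -0.98]]
side [[378.2, 0.0, 318.8], [0.0, 378.2, 197.1], [0.0, 0.0, 1.0]] [0.415 0.746 0.926] [[-0.98, -0.19, -0.0], [-0.13, 0.72, -0.69], [0.13, -0.67, -0.73]]
```

View pics/top0.png

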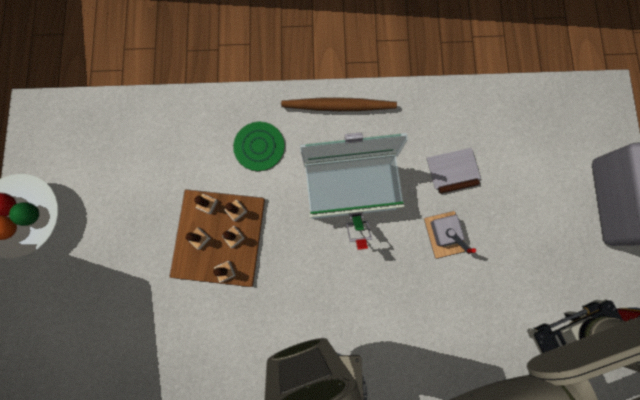

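View pics/side0.png

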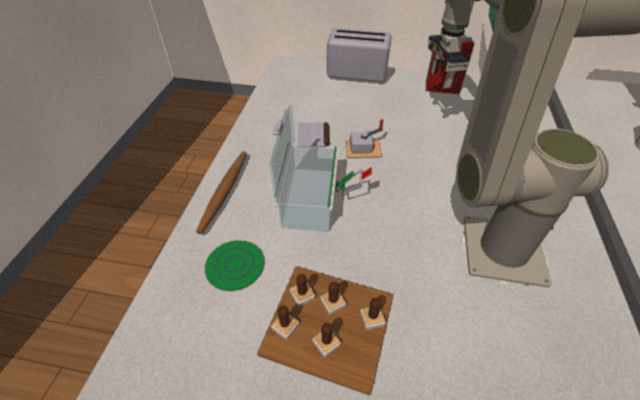

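The top view shows five stamps on the board (handles near px (207,203), (235,209), (198,239), (232,236), (223,271)). The tub is around (355,185) with its lid open, the red bail tab is at (361,244), and the tally post is at (472,250).

```bash
cat >> h.py <<'E'
def stamps(cs=None, verbose=True):
    "handle tops (z 0.095..0.125) on the board; head yaw from white-ish points at z~0.038"
    P=[];C=[]
    for n in ('top','side'):
        c=robot.camera(n); W=cloud(c).reshape(-1,3); P.append(W); C.append(c['img'].reshape(-1,3))
    P=np.vstack(P); C=np.vstack(C).astype(int)
    m=(P[:,2]>.105)&(P[:,2]<.125)&(P[:,1]>.12)&(P[:,1]<.6)&(P[:,0]>.05)&(P[:,0]<.75)
    Q=P[m]; out=[]
    from scipy.cluster.hierarchy import fcluster,linkage
    lab=fcluster(linkage(Q[:,:2],'single'),.012,'distance')
    for l in np.unique(lab):
        q=Q[lab==l]
        if len(q)<8: continue
        ctr=(q[:,:2].min(0)+q[:,:2].max(0))/2
        d=np.linalg.norm(P[:,:2]-ctr,axis=1)
        h=(P[:,2]>.033)&(P[:,2]<.044)&(d<.04)
        (cx,cy),sz,a=cv2.minAreaRect(P[h][:,:2].astype(np.float32)) if h.sum()>8 else ((0,0),(0,0),0)
        out.append((ctr,q[:,2].max(),a))
        print('handle',ctr.round(3),'z',q[:,2].max().round(3),'n',len(q),'| head',np.round([cx,cy],3),np.round(sz,3),'ang',round(a,1))
    return out
E
python3 - <<'E'
from h import *
stamps()
for n in('top','side'):
    c=robot.camera(n); W=cloud(c); hsv=cv2.cvtColor(c['img'],cv2.COLOR_RGB2HSV)
    H,S,V=[hsv[...,i].astype(int) for i in range(3)]
    red=((H<6)|(H>174))&(S>170)&(V>90)
    grn=(H>50)&(H<85)&(S>110)&(V>40)
    for nm,m in(('red',red),('grn',grn)):
        k,lab,st,ce=cv2.connectedComponentsWithStats(m.astype(np.uint8))
        for i in range(1,k):
            if st[i,4]<12: continue
            w=W[lab==i]; print(n,nm,ce[i].round(1),st[i],np.nanmedian(w,0).round(3),np.nanmin(w,0).round(3),np.nanmax(w,0).round(3))
c=robot.camera('top');W=cloud(c)
cv2.imwrite('pics/tubcrop.png',cv2.resize(c['img'][120:290,290:500,::-1],None,fx=3.5,fy=3.5,interpolation=cv2.INTER_CUBIC))
c=robot.camera('side')
cv2.imwrite('pics/sidecrop.png',cv2.resize(c['img'][90:250,240:400,::-1],None,fx=3.7,fy=3.7,interpolation=cv2.INTER_CUBIC))
E
```

```text
handle [0.366 0.298] z 0.119 n 131 | head [0.366 0.298] [0.051 0.052] ang 23.6
handle [0.468 0.38 ] z 0.119 n 147 | head [0.468 0.381] [0.052 0.051] ang 47.1
handle [0.575 0.359] z 0.118 n 132 | head [0.576 0.359] [0.052 0.05 ] ang 64.8
handle [0.553 0.267] z 0.119 n 123 | head [0.553 0.267] [0.052 0.05 ] ang 39.2
handle [0.47  0.273] z 0.12 n 124 | head [0.47  0.274] [0.052 0.051] ang 37.4
top red [  0.8 202.4] [  0 194   3  17  40] [0.581 0.937 0.116] [0.558 0.93  0.108] [0.607 0.945 0.12 ]
top red [361.3 243.8] [357 240  10   9  76] [ 0.43  -0.114  0.138] [ 0.418 -0.126  0.12 ] [ 0.442 -0.102  0.15 ]
top red [472.2 250.1] [470 249   5   4  15] [ 0.406 -0.429  0.111] [ 0.4   -0.434  0.1  ] [ 0.409 -0.425  0.116]
top grn [258.6 146. ] [ 234  122   50   49 1901] [0.765 0.196 0.009] [0.683 0.117 0.002] [0.849 0.279 0.018]
top grn [ 20.2 213.7] [  9 203  24  22 376] [0.544 0.874 0.119] [0.517 0.849 0.089] [0.579 0.906 0.13 ]
top grn [358.6 207.1] [312 202  91  11 114] [ 0.537 -0.109  0.12 ] [ 0.525 -0.237  0.116] [0.549 0.022 0.126]
top grn [357.7 222.5] [353 216  10  14 106] [ 0.494 -
[... 264 characters left out ...]
 [ 0.225 -0.839  0.121]
side red [380.8 123.7] [380 120   3   9  14] [ 0.407 -0.425  0.096] [ 0.403 -0.432  0.078] [ 0.409 -0.421  0.114]
side red [366.2 173. ] [362 168   9  10  48] [ 0.431 -0.109  0.136] [ 0.42  -0.122  0.121] [ 0.444 -0.097  0.148]
side grn [492.7  14.2] [490   8   7  16  49] [-0.114 -1.516  0.113] [-0.13  -1.536  0.065] [-0.096 -1.494  0.139]
side grn [330.7 183.4] [328 160   6  46  49] [ 0.533 -0.061  0.119] [ 0.524 -0.168  0.116] [0.543 0.025 0.122]
side grn [344.2 180.7] [338 172  15  18  86] [ 0.499 -0.102  0.097] [ 0.473 -0.116  0.064] [ 0.516 -0.09   0.131]
side grn [234.  265.1] [ 205  241   59   49 2212] [0.766 0.203 0.007] [0.685 0.116 0.001] [0.85  0.282 0.013]
```

View pics/tubcrop.png

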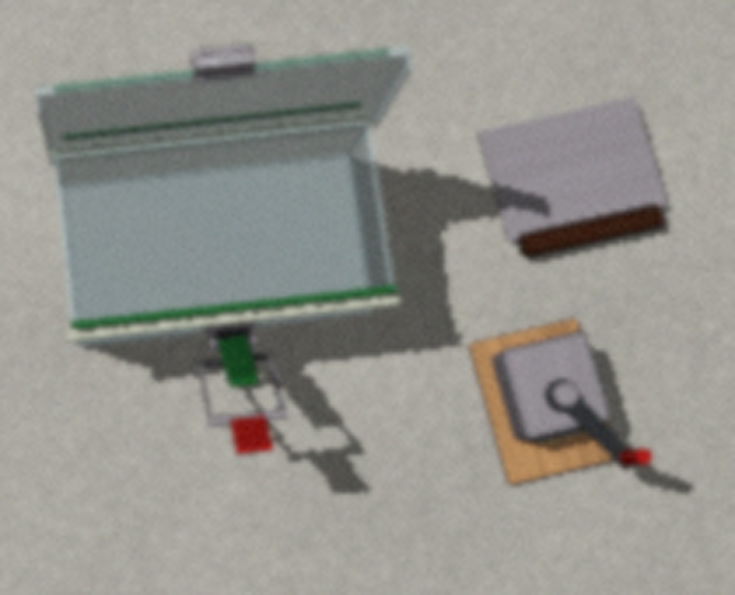

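View pics/sidecrop.png

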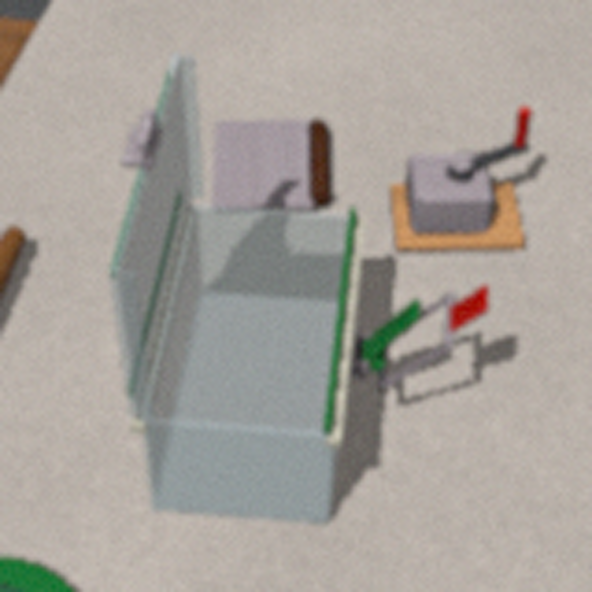

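```bash
python3 - <<'E'
from h import *
P=[];G=[]
for n in('top','side'):
    c=robot.camera(n); W=cloud(c).reshape(-1,3); hsv=cv2.cvtColor(c['img'],cv2.COLOR_RGB2HSV).reshape(-1,3).astype(int)
    g=(hsv[:,0]>50)&(hsv[:,0]<88)&(hsv[:,1]>90)
    a=W[g&(W[:,2]>.112)&(W[:,2]<.126)&(W[:,0]>.52)&(W[:,0]<.56)&(W[:,1]<.03)&(W[:,1]>-.25)]
    vx,vy,x0,y0=cv2.fitLine(a[:,:2].astype(np.float32),cv2.DIST_HUBER,0,.001,.001).ravel()
    yaw=np.degrees(np.arctan2(-vx,vy)); yaw=(yaw+90)%180-90
    print(n,'gasket',len(a),'yaw',yaw,'ctr',x0,y0)
    ya=np.radians(yaw if n=='top' else yaw0)
    if n=='top': yaw0=yaw
    R2=np.array([[np.cos(ya),np.sin(ya)],[-np.sin(ya),np.cos(ya)]])
    t=(W[:,:2]-[.537,-.109])@R2.T
    tg=t[g&(W[:,2]>.112)&(W[:,2]<.126)&(abs(t[:,0])<.01)&(abs(t[:,1])<.16)]
    print(' gasket x',np.percentile(tg[:,0],[2,50,98]).round(4),'y',tg[:,1].min().round(4),tg[:,1].max().round(4))
    for zlo,zhi in((.106,.118),(.0,.008)):
        k=(W[:,2]>zlo)&(W[:,2]<zhi)&(t[:,0]>-.012)&(t[:,0]<.17)&(abs(t[:,1])<.15); 
        print(' z',zlo,k.sum(),np.percentile(t[k],[1,50,99],axis=0).round(3).tolist())
    k=(W[:,2]>.15)&(W[:,2]<.3)&(t[:,0]>.1)&(t[:,0]<.25)&(abs(t[:,1])<.15)
    q=np.c_[t[k],W[k,2]]; print(' lid',k.sum(),np.percentile(q,[1,50,99],axis=0).round(3).tolist())
    A=np.polyfit(q[:,2],q[:,0],1); print(' lid slope deg',np.degrees(np.arctan(A[0])),'x at .12',A[0]*.12+A[1],'z>.25 y',q[q[:,2]>.24][:,1].min(),q[q[:,2]>.24][:,1].max())
    hs=(hsv[:,0]<6)|(hsv[:,0]>174); r=hs&(hsv[:,1]>150)&(t[:,0]<-.05)&(t[:,0]>-.15)&(abs(t[:,1])<.06)&(W[:,2]>.1)
    print(' tab',np.c_[t[r],W[r,2]].mean(0).round(4))
    hz=(W[:,2]>.055)&(W[:,2]<.064)&(W[:,0]>.38)&(W[:,0]<.55)&(W[:,1]<-.3)&(W[:,1]>-.48)
    print(' tally housing',hz.sum(),cv2.minAreaRect(W[hz][:,:2].astype(np.float32)))
    hz=(W[:,2]>.062)&(W[:,2]<.08)&(W[:,0]>.35)&(W[:,0]<.55)&(W[:,1]<-.3)&(W[:,1]>-.48)
    print(' tally arm',hz.sum(),cv2.minAreaRect(W[hz][:,:2].astype(np.float32)), W[hz].max(0),W[hz].min(0))
E
```

```text
top gasket 170 yaw 4.870926 ctr 0.5362113 -0.108672105
 gasket x [-0.0031 -0.0008  0.002 ] y -0.1291 0.1348
 z 0.106 718 [[-0.011, -0.131], [0.028, -0.001], [0.15, 0.139]]
 z 0.0 2994 [[-0.01, -0.126], [0.078, 0.007], [0.143, 0.147]]
 lid 1841 [[0.137, -0.132, 0.152], [0.148, 0.003, 0.233], [0.165, 0.139, 0.298]]
 lid slope deg 2.157309535600712 x at .12 0.1447665424373359 z>.25 y -0.1344003104908853 0.14184572266132825
 tab [-0.1066  0.004   0.1368]
 tally housing 539 ((0.45813077688217163, -0.3850543200969696), (0.10549630969762802, 0.07609323412179947), 10.491737365722656)
 tally arm 281 ((0.44830048084259033, -0.3883010447025299), (0.11848051846027374, 0.06960133463144302), 14.24964714050293) [ 0.5075079  -0.34671011  0.07856349] [ 0.39858615 -0.43321545  0.06203261]
side gasket 75 yaw 4.800461 ctr 0.5353905 -0.08899288
 gasket x [-0.0018  0.0001  0.0023] y -0.126 0.1352
 z 0.106 521 [[-0.01, -0.131], [0.043, 0.036], [0.152, 0.142]]
 z 0.0 1442 [[-0.008, -0.128], [0.077, -0.031], [0.163, 0.146]]
 lid 1144 [[0.138, -0.133, 0.153], [0.149, 0.021, 0.23], [0.165, 0.144, 0.296]]
 lid slope deg 2.502945903008487 x at .12 0.14448896864977687 z>.25 y -0.13537612474527205 0.1450830298213717
 tab [-0.1048  0.0068  0.1345]
 tally housing 225 ((0.46788516640663147, -0.38023841381073), (0.08474893122911453, 0.07528970390558243), 11.305614471435547)
 tally arm 101 ((0.456581175327301, -0.3980342447757721), (0.12178255617618561, 0.058448705822229385), 54.01950454711914) [ 0.50179414 -0.34526029  0.07983864] [ 0.39860779 -0.43660576  0.06200395]
```

```bash
cat >> h.py <<'E'
TC=np.array([.6055,-.099]); TY=np.radians(4.85)
def tub(x,y,z=0): return np.array([TC[0]+np.cos(TY)*x-np.sin(TY)*y, TC[1]+np.sin(TY)*x+np.cos(TY)*y, z])
def down(yawx): # tool pointing down, tool x at yawx deg
    return Rn.from_euler('z',yawx,degrees=True)*Rn.from_euler('x',180,degrees=True)
def plan(wps, start=None):
    "wps: (label,pos,Rotation). prints numbers from start pose"
    if start is None:
        s=robot.read_state(); p0,R0=s['position'],Rn.from_quat(s['eef_rot'])
    else: p0,R0=start
    for l,p,R in wps:
        d=R0.inv().apply(np.array(p)-p0)/.2; r=(R0.inv()*R).as_rotvec(degrees=True)/120
        print(f'{l:8s} pos {d.round(3).tolist()} rot {r.round(3).tolist()}  rows {np.linalg.norm(np.array(p)-p0)/.0417:.1f} {np.linalg.norm(r)*120/7.16:.1f}')
def syaw(a): # tool yaw for head angle a
    b=(a-4.85+45)%90-45+4.85
    return 180+b
def pickplace(ctr,ang,tx,ty):
    y=syaw(ang); R=down(y); a=np.r_[ctr,.22]; b=np.r_[ctr,.081]
    print('PICK'); plan([('above',a,R),('down',b,R),('up',np.r_[ctr,.25],R)])
    T=down(184.85); print('PLACE'); plan([('above',tub(tx,ty,.25),T),('down',tub(tx,ty,.0685),T),('up',tub(tx,ty,.25),T)],(np.r_[ctr,.25],R))
E
python3 - <<'E'
from h import *
plan([('a',[.42,-.2,.33],down(100)),('b',[.42,.2,.26],down(125))])
E
```

```text
a        pos [1.595, -1.307, -0.557] rot [-0.0, -0.0, -0.656]  rows 10.2 11.0
b        pos [2.32, -3.171, -0.207] rot [-0.0, -0.0, -0.865]  rows 18.9 14.5
```

```bash
cat >> h.py <<'E'
def chain(calls):
    s=robot.read_state(); st=(s['position'],Rn.from_quat(s['eef_rot']))
    for i,c in enumerate(calls):
        print('CALL',i); plan(c,st); st=(np.array(c[-1][1]),c[-1][2])
E
python3 - <<'E'
from h import *
s=stamps()
R=down(syaw(s[0][2])); print(syaw(s[0][2]))
c=s[0][0]
chain([[('a',[.36,-.39,.30],down(70))],[('b',[.40,-.16,.30],down(120))],[('c',[.40,.06,.28],down(160))],
 [('ab',np.r_[c[0],c[1]-.06,.24],R)],[('ab2',np.r_[c,.16],R),('dn',np.r_[c,.081],R),('up',np.r_[c,.24],R)]])
E
```

```text
handle [0.366 0.298] z 0.122 n 135 | head [0.366 0.298] [0.052 0.051] ang 24.0
handle [0.468 0.381] z 0.12 n 143 | head [0.468 0.381] [0.053 0.05 ] ang 47.3
handle [0.576 0.359] z 0.118 n 135 | head [0.576 0.358] [0.051 0.05 ] ang 65.6
handle [0.47  0.273] z 0.118 n 124 | head [0.47  0.274] [0.052 0.05 ] ang 38.2
handle [0.552 0.266] z 0.118 n 118 | head [0.552 0.267] [0.053 0.051] ang 37.2
204.00013542175293
CALL 0
a        pos [0.971, -0.53, -0.407] rot [0.0, 0.0, -0.406]  rows 5.7 6.8
CALL 1
b        pos [1.149, -0.205, -0.0] rot [0.0, 0.0, -0.417]  rows 5.6 7.0
CALL 2
c        pos [0.953, 0.55, 0.1] rot [0.0, 0.0, -0.333]  rows 5.3 5.6
CALL 3
ab       pos [0.464, 0.776, 0.2] rot [0.0, 0.0, -0.367]  rows 4.4 6.1
CALL 4
ab2      pos [-0.122, 0.274, 0.4] rot [0.0, 0.0, 0.0]  rows 2.4 0.0
dn       pos [-0.122, 0.274, 0.795] rot [0.0, 0.0, 0.0]  rows 4.1 0.0
up       pos [-0.122, 0.274, 0.0] rot [0.0, 0.0, 0.0]  rows 1.4 0.0
```

Emit:
{"op": "send_rows", "data": {"rotation": [[0,0,-0.406],[0,0,-0.406],[0,0,-0.406],[0,0,-0.406],[0,0,-0.406],[0,0,-0.406],[0,0,-0.406],[0,0,-0.406]], "delta_pos": [[0.97,-0.53,-0.4],[0.97,-0.53,-0.4],[0.97,-0.53,-0.4],[0.97,-0.53,-0.4],[0.97,-0.53,-0.4],[0.97,-0.53,-0.4],[0.97,-0.53,-0.4],[0.97,-0.53,-0.4]], "fingers": [0.6,0.6,0.6,0.6,0.6,0.6,0.6,0.6], "squeeze": 25}}

```text
time: 1.27
position: [0.3612, -0.3893, 0.3]
eef_rot: [0.817, 0.577, 0.0, 0.001]
force: [1.0, -0.7, 0.0]
grip_width: 0.602
gripper_force: 0.0
```

Emit:
{"op": "send_rows", "data": {"rotation": [[0,0,-0.417],[0,0,-0.417],[0,0,-0.417],[0,0,-0.417],[0,0,-0.417],[0,0,-0.417],[0,0,-0.417],[0,0,-0.417]], "delta_pos": [[1,-0.2,0],[1,-0.2,0],[1,-0.2,0],[1,-0.2,0],[1,-0.2,0],[1,-0.2,0],[1,-0.2,0],[1,-0.2,0]], "fingers": [0.6,0.6,0.6,0.6,0.6,0.6,0.6,0.6]}}

```text
time: 1.93
position: [0.3906, -0.1884, 0.2983]
eef_rot: [0.499, 0.867, -0.0, -0.0]
force: [0.2, 0.1, -0.3]
grip_width: 0.598
gripper_force: 0.0
```

Emit:
{"op": "send_rows", "data": {"rotation": [[0,0,-0.333],[0,0,-0.333],[0,0,-0.333],[0,0,-0.333],[0,0,-0.333],[0,0,-0.333],[0,0,-0.333]], "delta_pos": [[0.95,0.55,0.1],[0.95,0.55,0.1],[0.95,0.55,0.1],[0.95,0.55,0.1],[0.95,0.55,0.1],[0.95,0.55,0.1],[0.95,0.55,0.1]], "fingers": [0.6,0.6,0.6,0.6,0.6,0.6,0.6]}}

```text
time: 2.52
position: [0.3907, 0.033, 0.278]
eef_rot: [0.174, 0.985, 0.0, -0.001]
force: [-0.3, 0.2, 0.2]
grip_width: 0.6
gripper_force: 0.0
```

```bash
cat >> h.py <<'E'
def legs(p0,R0,p1,R1,z):
    p0=np.array(p0,float);p1=np.array(p1,float); n=int(np.ceil(np.abs((p1-p0)[:2]).max()/.19)); out=[]
    k0=R0; d=(R0.inv()*R1).as_rotvec()
    for i in range(1,n):
        p=p0+(p1-p0)*i/n; p[2]=z; out.append([('mid',p,R0*Rn.from_rotvec(d*min(1,i/(n-1))))])
    return out
def job(ctr,ang,tx,ty):
    s=robot.read_state(); p,R0=s['position'],Rn.from_quat(s['eef_rot'])
    R=down(syaw(ang)); T=down(184.85); c=lambda z: np.r_[ctr,z]
    C=legs(p,R0,c(.24),R,.25)+[[('above',c(.17),R),('down',c(.081),R),('up',c(.25),R)]]
    C+=legs(c(.25),R,tub(tx,ty,.25),T,.26)+[[('above',tub(tx,ty,.2),T),('down',tub(tx,ty,.0685),T),('up',tub(tx,ty,.25),T)]]
    chain(C)
E
python3 - <<'E'
from h import *
s=robot.read_state();print(s['joint_positions'].round(2))
job([.366,.298],24,.026,.08)
E
```

```text
[-0.05 -0.47  1.92  0.    1.7  -1.27]
CALL 0
mid      pos [0.285, 0.601, 0.14] rot [0.0, -0.0, -0.367]  rows 3.3 6.1
CALL 1
above    pos [-0.213, 0.63, 0.4] rot [0.0, 0.0, 0.0]  rows 3.7 0.0
down     pos [-0.213, 0.63, 0.845] rot [0.0, 0.0, 0.0]  rows 5.2 0.0
up       pos [-0.213, 0.63, 0.0] rot [0.0, 0.0, 0.0]  rows 3.2 0.0
CALL 2
mid      pos [-0.27, -0.983, -0.05] rot [0.0, -0.0, 0.16]  rows 4.9 2.7
CALL 3
above    pos [-0.578, -0.84, 0.3] rot [-0.0, 0.0, -0.0]  rows 5.1 0.0
down     pos [-0.578, -0.84, 0.958] rot [-0.0, 0.0, -0.0]  rows 6.7 0.0
up       pos [-0.578, -0.84, 0.05] rot [-0.0, 0.0, -0.0]  rows 4.9 0.0
```

Emit:
{"op": "send_rows", "data": {"rotation": [[0,0,-0.367],[0,0,-0.367],[0,0,-0.367],[0,0,-0.367],[0,0,-0.367],[0,0,-0.367],[0,0,-0.367],[0,0,-0.367]], "delta_pos": [[0.285,0.601,0.14],[0.285,0.601,0.14],[0.285,0.601,0.14],[0.285,0.601,0.14],[0.285,0.601,0.14],[0.285,0.601,0.14],[0.285,0.601,0.14],[0.285,0.601,0.14]], "fingers": [0.6,0.6,0.6,0.6,0.6,0.6,0.6,0.6]}}

```text
time: 3.18
position: [0.3792, 0.1623, 0.2505]
eef_rot: [-0.204, 0.979, -0.0, -0.0]
force: [-0.9, 0.1, -0.1]
grip_width: 0.602
gripper_force: 0.0
```

Emit:
{"op": "send_rows", "data": {"rotation": [[0,0,0],[0,0,0],[0,0,0],[0,0,0],[0,0,0],[0,0,0],[0,0,0],[0,0,0],[0,0,0],[0,0,0],[0,0,0],[0,0,0],[0,0,0],[0,0,0],[0,0,0],[0,0,0],[0,0,0],[0,0,0],[0,0,0],[0,0,0]], "delta_pos": [[-0.213,0.63,0.3],[-0.213,0.63,0.3],[-0.213,0.63,0.3],[-0.213,0.63,0.3],[-0.213,0.63,0.4],[-0.213,0.63,0.6],[-0.213,0.63,0.75],[-0.213,0.63,0.845],[-0.213,0.63,0.845],[-0.213,0.63,0.845],[-0.213,0.63,0.845],[-0.213,0.63,0.845],[-0.213,0.63,0.845],[-0.213,0.63,0.845],[-0.213,0.63,0.8],[-0.213,0.63,0.6],[-0.213,0.63,0.4],[-0.213,0.63,0.2],[-0.213,0.63,0],[-0.213,0.63,0]], "fingers": [0.6,0.6,0.6,0.6,0.6,0.6,0.6,0.6,0.6,0,0,0,0,0,0,0,0,0,0,0]}}

```text
time: 4.85
position: [0.3694, 0.298, 0.2611]
eef_rot: [-0.208, 0.978, 0.002, 0.007]
force: [1.1, 1.4, 0.3]
grip_width: 0.272
gripper_force: 24.9
```

Emit:
{"op": "send_rows", "data": {"rotation": [[0,0,0.16],[0,0,0.16],[0,0,0.16],[0,0,0.16],[0,0,0.16],[0,0,0.16],[0,0,0.16],[0,0,0.16]], "delta_pos": [[-0.14,-0.5,-0.05],[-0.27,-0.983,-0.05],[-0.27,-0.983,-0.05],[-0.27,-0.983,-0.05],[-0.27,-0.983,-0.05],[-0.27,-0.983,-0.05],[-0.27,-0.983,-0.05],[-0.27,-0.983,-0.05]], "fingers": [0,0,0,0,0,0,0,0]}}

```text
time: 5.52
position: [0.4954, 0.1382, 0.2607]
eef_rot: [-0.041, 0.999, 0.0, -0.0]
force: [-0.7, -0.1, -2.3]
grip_width: 0.277
gripper_force: 25.0
```

```bash
python3 - <<'E'
from h import *
c=robot.camera('side'); cv2.imwrite('pics/s1.png',c['img'][:,:,::-1])
s=stamps()
E
```

```text
handle [0.469 0.381] z 0.118 n 87 | head [0.468 0.381] [0.051 0.05 ] ang 48.4
handle [0.576 0.359] z 0.116 n 77 | head [0.577 0.36 ] [0.05 0.05] ang 65.2
handle [0.47  0.274] z 0.119 n 119 | head [0.47  0.274] [0.052 0.05 ] ang 38.5
handle [0.554 0.268] z 0.117 n 67 | head [0.552 0.269] [0.05  0.048] ang 36.3
```

View pics/s1.png

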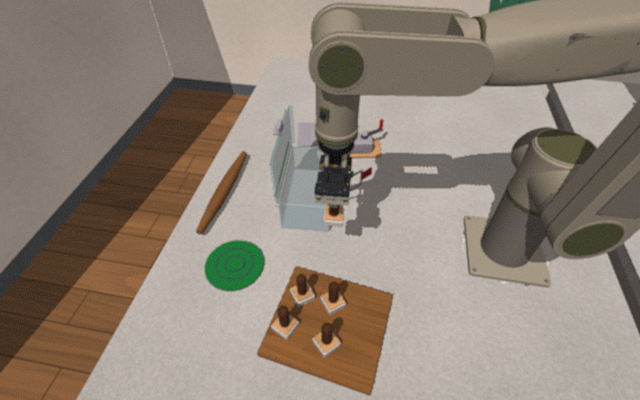

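The stamp hangs upright in the gripper at about (335,212), and four are left on the board. Placing it now.

Emit:
{"op": "send_rows", "data": {"rotation": [[0,0,0],[0,0,0],[0,0,0],[0,0,0],[0,0,0],[0,0,0],[0,0,0],[0,0,0],[0,0,0],[0,0,0],[0,0,0],[0,0,0],[0,0,0],[0,0,0],[0,0,0],[0,0,0],[0,0,0],[0,0,0],[0,0,0],[0,0,0]], "delta_pos": [[-0.3,-0.42,0.03],[-0.578,-0.84,0.05],[-0.578,-0.84,0.05],[-0.578,-0.84,0.05],[-0.578,-0.84,0.05],[-0.578,-0.84,0.05],[-0.578,-0.84,0.2],[-0.578,-0.84,0.4],[-0.578,-0.84,0.6],[-0.578,-0.84,0.75],[-0.578,-0.84,0.88],[-0.578,-0.84,0.94],[-0.578,-0.84,0.955],[-0.578,-0.84,0.955],[-0.578,-0.84,0.955],[-0.578,-0.84,0.955],[-0.578,-0.84,0.8],[-0.578,-0.84,0.6],[-0.578,-0.84,0.3],[-0.578,-0.84,0.1]], "fingers": [0,0,0,0,0,0,0,0,0,0,0,0,0,0.42,0.42,0.42,0.42,0.42,0.42,0.42]}}

```text
time: 7.33
position: [0.6249, -0.0194, 0.2271]
eef_rot: [-0.042, 0.999, -0.0, 0.001]
force: [-0.2, -0.2, -0.3]
grip_width: 0.424
gripper_force: 0.0
```

```bash
python3 - <<'E'
from h import *
s=robot.read_state();print(s['position'],s['force'])
job([.470,.274],38.3,.026,0.0)
E
```

```text
[ 0.62486425 -0.01936141  0.227091  ] [-0.21695388 -0.20950802 -0.32108153]
CALL 0
mid      pos [0.324, 0.763, -0.115] rot [-0.0, 0.001, -0.279]  rows 4.0 4.7
CALL 1
above    pos [-0.151, 0.816, 0.4] rot [0.0, -0.0, -0.0]  rows 4.4 0.0
down     pos [-0.151, 0.816, 0.845] rot [0.0, -0.0, -0.0]  rows 5.7 0.0
up       pos [-0.151, 0.816, 0.0] rot [0.0, -0.0, -0.0]  rows 4.0 0.0
CALL 2
mid      pos [0.258, -0.978, -0.05] rot [-0.0, -0.0, 0.279]  rows 4.9 4.7
CALL 3
above    pos [-0.324, -0.958, 0.3] rot [0.0, -0.0, 0.0]  rows 5.1 0.0
down     pos [-0.324, -0.958, 0.957] rot [0.0, -0.0, 0.0]  rows 6.7 0.0
up       pos [-0.324, -0.958, 0.05] rot [0.0, -0.0, 0.0]  rows 4.9 0.0
```

Emit:
{"op": "send_rows", "data": {"rotation": [[0,0,0],[0,0,-0.279],[0,0,-0.279],[0,0,-0.279],[0,0,-0.279],[0,0,-0.279],[0,0,-0.279],[0,0,-0.279],[0,0,-0.279]], "delta_pos": [[0,0,-0.05],[0.324,0.763,-0.05],[0.324,0.763,-0.05],[0.324,0.763,-0.05],[0.324,0.763,-0.05],[0.324,0.763,-0.05],[0.324,0.763,-0.05],[0.324,0.763,-0.05],[0.324,0.763,-0.05]], "fingers": [0.42,0.6,0.6,0.6,0.6,0.6,0.6,0.6,0.6]}}

```text
time: 8.08
position: [0.5483, 0.1264, 0.2347]
eef_rot: [-0.326, 0.945, -0.0, 0.001]
force: [-0.4, 0.3, -0.1]
grip_width: 0.597
gripper_force: 0.0
```

```bash
python3 - <<'E'
from h import *
print(robot.read_state()['position'])
s=stamps(); s=min(s,key=lambda q:abs(q[0]-[.47,.274]).sum())
job(s[0],38.3,.026,0.0)
E
```

```text
[0.54825224 0.12640548 0.2347339 ]
handle [0.468 0.381] z 0.119 n 147 | head [0.469 0.382] [0.05 0.05] ang 46.7
handle [0.576 0.359] z 0.116 n 78 | head [0.577 0.36 ] [0.05 0.05] ang 65.9
handle [0.469 0.274] z 0.118 n 113 | head [0.47  0.274] [0.051 0.05 ] ang 37.8
handle [0.553 0.268] z 0.117 n 67 | head [0.553 0.267] [0.051 0.051] ang 38.2
CALL 0
above    pos [-0.146, 0.825, 0.321] rot [-0.0, 0.0, -0.002]  rows 4.3 0.0
down     pos [-0.146, 0.825, 0.766] rot [-0.0, 0.0, -0.002]  rows 5.4 0.0
up       pos [-0.146, 0.825, -0.079] rot [-0.0, 0.0, -0.002]  rows 4.0 0.0
CALL 1
mid      pos [0.257, -0.978, -0.05] rot [-0.0, -0.0, 0.279]  rows 4.9 4.7
CALL 2
above    pos [-0.325, -0.958, 0.3] rot [0.0, -0.0, 0.0]  rows 5.1 0.0
down     pos [-0.325, -0.958, 0.957] rot [0.0, -0.0, 0.0]  rows 6.7 0.0
up       pos [-0.325, -0.958, 0.05] rot [0.0, -0.0, 0.0]  rows 4.9 0.0
```

Emit:
{"op": "send_rows", "data": {"rotation": [[0,0,0],[0,0,0],[0,0,0],[0,0,0],[0,0,0],[0,0,0],[0,0,0],[0,0,0],[0,0,0],[0,0,0],[0,0,0],[0,0,0],[0,0,0],[0,0,0],[0,0,0],[0,0,0],[0,0,0],[0,0,0],[0,0,0],[0,0,0]], "delta_pos": [[-0.07,0.4,0.1],[-0.146,0.825,0.15],[-0.146,0.825,0.2],[-0.146,0.825,0.2],[-0.146,0.825,0.2],[-0.146,0.825,0.2],[-0.146,0.825,0.35],[-0.146,0.825,0.55],[-0.146,0.825,0.7],[-0.146,0.825,0.766],[-0.146,0.825,0.766],[-0.146,0.825,0.766],[-0.146,0.825,0.766],[-0.146,0.825,0.766],[-0.146,0.825,0.766],[-0.146,0.825,0.65],[-0.146,0.825,0.45],[-0.146,0.825,0.25],[-0.146,0.825,0.05],[-0.146,0.825,-0.08]], "fingers": [0.6,0.6,0.6,0.6,0.6,0.6,0.6,0.6,0.6,0.6,0.6,0,0,0,0,0,0,0,0,0]}}

```text
time: 9.85
position: [0.4695, 0.2755, 0.2562]
eef_rot: [-0.328, 0.945, 0.0, 0.003]
force: [0.6, 0.5, 0.3]
grip_width: 0.018
gripper_force: 0.0
```

Emit:
{"op": "send_rows", "data": {"rotation": [[0,0,0.279],[0,0,0.279],[0,0,0.279],[0,0,0.279],[0,0,0.279],[0,0,0.279],[0,0,0.279],[0,0,0.279]], "delta_pos": [[0.13,-0.5,-0.05],[0.257,-0.978,-0.05],[0.257,-0.978,-0.05],[0.257,-0.978,-0.05],[0.257,-0.978,-0.05],[0.257,-0.978,-0.05],[0.257,-0.978,-0.05],[0.257,-0.978,-0.05]], "fingers": [0,0,0,0,0,0,0,0]}}

```text
time: 10.52
position: [0.5492, 0.0897, 0.2608]
eef_rot: [-0.042, 0.999, 0.0, 0.001]
force: [0.6, -0.1, -0.6]
grip_width: 0.005
gripper_force: 0.0
```

```bash
cat >> h.py <<'E'
def place(tx,ty):
    T=down(184.85); chain([[('above',tub(tx,ty,.25),T),('down',tub(tx,ty,.0685),T),('up',tub(tx,ty,.25),T)]])
E
python3 - <<'E'
from h import *
s=stamps(); place(.026,0)
E
```

```text
handle [0.468 0.381] z 0.12 n 148 | head [0.468 0.381] [0.053 0.051] ang 46.6
handle [0.576 0.359] z 0.119 n 131 | head [0.576 0.359] [0.05 0.05] ang 64.8
handle [0.47  0.277] z 0.115 n 67 | head [0.47  0.274] [0.052 0.05 ] ang 39.6
handle [0.552 0.269] z 0.117 n 66 | head [0.552 0.267] [0.051 0.049] ang 38.8
CALL 0
above    pos [-0.331, -0.97, 0.052] rot [0.0, 0.0, 0.001]  rows 4.9 0.0
down     pos [-0.33, -0.97, 0.96] rot [0.0, 0.0, 0.001]  rows 6.7 0.0
up       pos [-0.331, -0.97, 0.052] rot [0.0, 0.0, 0.001]  rows 4.9 0.0
```

The grip slackened at the lift and the stamp stayed standing in place. Retrying.

```bash
python3 - <<'E'
from h import *
s=robot.read_state()
job([.470,.274],38.5,.026,0.0)
E
```

```text
CALL 0
above    pos [0.314, 0.947, 0.452] rot [0.0, 0.0, -0.28]  rows 5.3 4.7
down     pos [0.314, 0.947, 0.897] rot [0.0, 0.0, -0.28]  rows 6.4 4.7
up       pos [0.314, 0.947, 0.052] rot [0.0, 0.0, -0.28]  rows 4.8 4.7
CALL 1
mid      pos [0.261, -0.977, -0.05] rot [-0.0, -0.0, 0.28]  rows 4.9 4.7
CALL 2
above    pos [-0.324, -0.958, 0.3] rot [0.0, 0.0, -0.0]  rows 5.1 0.0
down     pos [-0.324, -0.958, 0.957] rot [0.0, 0.0, -0.0]  rows 6.7 0.0
up       pos [-0.324, -0.958, 0.05] rot [0.0, 0.0, -0.0]  rows 4.9 0.0
```

Emit:
{"op": "send_rows", "data": {"rotation": [[0,0,-0.28],[0,0,-0.28],[0,0,-0.28],[0,0,-0.28],[0,0,-0.28],[0,0,-0.28],[0,0,-0.28],[0,0,-0.28],[0,0,-0.28],[0,0,-0.28],[0,0,-0.28],[0,0,-0.28],[0,0,-0.28],[0,0,-0.28],[0,0,-0.28],[0,0,-0.28],[0,0,-0.28],[0,0,-0.28],[0,0,-0.28],[0,0,-0.28]], "delta_pos": [[0.16,0.48,0.1],[0.314,0.947,0.2],[0.314,0.947,0.25],[0.314,0.947,0.25],[0.314,0.947,0.25],[0.314,0.947,0.3],[0.314,0.947,0.5],[0.314,0.947,0.7],[0.314,0.947,0.85],[0.314,0.947,0.9],[0.314,0.947,0.9],[0.314,0.947,0.9],[0.314,0.947,0.9],[0.314,0.947,0.9],[0.314,0.947,0.9],[0.314,0.947,0.9],[0.314,0.947,0.75],[0.314,0.947,0.55],[0.314,0.947,0.35],[0.314,0.947,0.15]], "fingers": [0.6,0.6,0.6,0.6,0.6,0.6,0.6,0.6,0.6,0.6,0,0,0,0,0,0,0,0,0,0], "squeeze": 35}}

```text
time: 12.28
position: [0.4701, 0.2725, 0.2316]
eef_rot: [-0.329, 0.944, -0.0, -0.0]
force: [0.1, 0.8, -1.1]
grip_width: 0.272
gripper_force: 34.9
```

Emit:
{"op": "send_rows", "data": {"rotation": [[0,0,0],[0,0,0.28],[0,0,0.28],[0,0,0.28],[0,0,0.28],[0,0,0.28],[0,0,0.28],[0,0,0.28],[0,0,0.28]], "delta_pos": [[0,0,-0.12],[0.13,-0.5,-0.12],[0.261,-0.977,-0.12],[0.261,-0.977,-0.12],[0.261,-0.977,-0.12],[0.261,-0.977,-0.12],[0.261,-0.977,-0.12],[0.261,-0.977,-0.12],[0.261,-0.977,-0.12]], "fingers": [0,0,0,0,0,0,0,0,0]}}

```text
time: 13.03
position: [0.5509, 0.0875, 0.254]
eef_rot: [-0.042, 0.999, 0.0, -0.0]
force: [-0.3, 0.9, -1.6]
grip_width: 0.274
gripper_force: 34.9
```

```bash
python3 - <<'E'
from h import *
s=stamps(); place(.026,0)
E
```

```text
handle [0.468 0.38 ] z 0.118 n 144 | head [0.468 0.381] [0.053 0.05 ] ang 45.3
handle [0.576 0.358] z 0.117 n 136 | head [0.576 0.358] [0.053 0.05 ] ang 64.0
handle [0.553 0.269] z 0.117 n 70 | head [0.551 0.267] [0.052 0.049] ang 40.0
CALL 0
above    pos [-0.322, -0.958, 0.02] rot [0.0, -0.0, 0.001]  rows 4.8 0.0
down     pos [-0.323, -0.958, 0.927] rot [0.0, -0.0, 0.001]  rows 6.6 0.0
up       pos [-0.322, -0.958, 0.02] rot [0.0, -0.0, 0.001]  rows 4.8 0.0
```

Got it this time. I'll place it, then move back toward the board for the next one.

Emit:
{"op": "send_rows", "data": {"rotation": [[0,0,0],[0,0,0],[0,0,0],[0,0,0],[0,0,0],[0,0,0],[0,0,0],[0,0,0],[0,0,0],[0,0,0],[0,0,0],[0,0,0],[0,0,0],[0,0,0],[0,0,0],[0,0,0],[0,0,0],[0,0,0],[0,0,0],[0,0,0]], "delta_pos": [[-0.16,-0.48,0.02],[-0.322,-0.958,0.02],[-0.322,-0.958,0.02],[-0.322,-0.958,0.02],[-0.322,-0.958,0.02],[-0.322,-0.958,0.02],[-0.322,-0.958,0.2],[-0.322,-0.958,0.4],[-0.322,-0.958,0.6],[-0.322,-0.958,0.75],[-0.322,-0.958,0.86],[-0.322,-0.958,0.91],[-0.322,-0.958,0.927],[-0.322,-0.958,0.927],[-0.322,-0.958,0.927],[-0.322,-0.958,0.927],[-0.322,-0.958,0.8],[-0.322,-0.958,0.6],[-0.322,-0.958,0.4],[-0.322,-0.958,0.2]], "fingers": [0,0,0,0,0,0,0,0,0,0,0,0,0,0.42,0.42,0.42,0.42,0.42,0.42,0.42]}}

```text
time: 14.8
position: [0.6313, -0.0981, 0.2168]
eef_rot: [-0.042, 0.999, -0.0, 0.001]
force: [1.6, -0.2, 0.5]
grip_width: 0.421
gripper_force: 0.0
```

```bash
python3 - <<'E'
from h import *
job([.552,.267],38.3,.026,-.08)
E
```

```text
CALL 0
mid      pos [0.121, 0.926, -0.166] rot [-0.0, 0.0, -0.279]  rows 4.6 4.7
CALL 1
above    pos [-0.41, 0.839, 0.4] rot [-0.0, 0.0, 0.0]  rows 4.9 0.0
down     pos [-0.41, 0.839, 0.845] rot [-0.0, 0.0, 0.0]  rows 6.0 0.0
up       pos [-0.41, 0.839, 0.0] rot [-0.0, 0.0, 0.0]  rows 4.5 0.0
CALL 2
mid      pos [0.345, -0.669, -0.05] rot [0.0, -0.0, 0.139]  rows 3.6 2.3
CALL 3
mid      pos [0.138, -0.74, -0.0] rot [-0.0, -0.0, 0.139]  rows 3.6 2.3
CALL 4
above    pos [-0.081, -0.749, 0.3] rot [0.0, -0.0, 0.0]  rows 3.9 0.0
down     pos [-0.081, -0.749, 0.957] rot [0.0, -0.0, 0.0]  rows 5.8 0.0
up       pos [-0.081, -0.749, 0.05] rot [0.0, -0.0, 0.0]  rows 3.6 0.0
```

Emit:
{"op": "send_rows", "data": {"rotation": [[0,0,0],[0,0,-0.279],[0,0,-0.279],[0,0,-0.279],[0,0,-0.279],[0,0,-0.279],[0,0,-0.279],[0,0,-0.279],[0,0,-0.279]], "delta_pos": [[0,0,-0.166],[0.121,0.926,-0.166],[0.121,0.926,-0.166],[0.121,0.926,-0.166],[0.121,0.926,-0.166],[0.121,0.926,-0.166],[0.121,0.926,-0.166],[0.121,0.926,-0.166],[0.121,0.926,-0.166]], "fingers": [0.42,0.42,0.6,0.6,0.6,0.6,0.6,0.6,0.6]}}

```text
time: 15.55
position: [0.5922, 0.0837, 0.2481]
eef_rot: [-0.327, 0.945, -0.0, 0.001]
force: [-0.9, -0.3, -1.4]
grip_width: 0.601
gripper_force: 0.0
```

```bash
python3 - <<'E'
from h import *
s=stamps(); s=min(s,key=lambda q:abs(q[0]-[.553,.267]).sum())
job([.552,.267],38.3,.026,-.08)
c=robot.camera('side'); cv2.imwrite('pics/s2.png',cv2.resize(c['img'][90:250,240:400,::-1],None,fx=3.5,fy=3.5))
E
```

```text
handle [0.468 0.381] z 0.118 n 143 | head [0.468 0.381] [0.053 0.051] ang 46.5
handle [0.575 0.359] z 0.122 n 131 | head [0.576 0.358] [0.053 0.05 ] ang 64.8
handle [0.554 0.269] z 0.116 n 67 | head [0.552 0.267] [0.052 0.05 ] ang 38.7
CALL 0
above    pos [-0.41, 0.848, 0.387] rot [-0.0, 0.0, -0.001]  rows 4.9 0.0
down     pos [-0.41, 0.849, 0.832] rot [-0.0, 0.0, -0.001]  rows 6.0 0.0
up       pos [-0.41, 0.848, -0.013] rot [-0.0, 0.0, -0.001]  rows 4.5 0.0
CALL 1
mid      pos [0.345, -0.669, -0.05] rot [0.0, -0.0, 0.139]  rows 3.6 2.3
CALL 2
mid      pos [0.138, -0.74, -0.0] rot [-0.0, -0.0, 0.139]  rows 3.6 2.3
CALL 3
above    pos [-0.081, -0.749, 0.3] rot [0.0, -0.0, 0.0]  rows 3.9 0.0
down     pos [-0.081, -0.749, 0.957] rot [0.0, -0.0, 0.0]  rows 5.8 0.0
up       pos [-0.081, -0.749, 0.05] rot [0.0, -0.0, 0.0]  rows 3.6 0.0
```

View pics/s2.png

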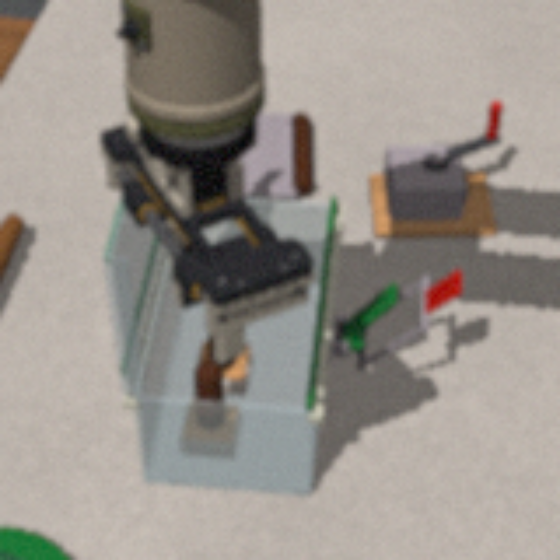

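The first stamp stands upright in the tub at crop px (210,400). The second one is partly hidden behind the fingers. Carrying on with the third.

Emit:
{"op": "send_rows", "data": {"rotation": [[0,0,0],[0,0,0],[0,0,0],[0,0,0],[0,0,0],[0,0,0],[0,0,0],[0,0,0],[0,0,0],[0,0,0],[0,0,0],[0,0,0],[0,0,0],[0,0,0],[0,0,0],[0,0,0],[0,0,0],[0,0,0],[0,0,0],[0,0,0]], "delta_pos": [[-0.2,0.42,0.1],[-0.41,0.848,0.2],[-0.41,0.848,0.2],[-0.41,0.848,0.2],[-0.41,0.848,0.2],[-0.41,0.848,0.25],[-0.41,0.848,0.45],[-0.41,0.848,0.65],[-0.41,0.848,0.8],[-0.41,0.848,0.832],[-0.41,0.848,0.832],[-0.41,0.848,0.832],[-0.41,0.848,0.832],[-0.41,0.848,0.832],[-0.41,0.848,0.832],[-0.41,0.848,0.832],[-0.41,0.848,0.65],[-0.41,0.848,0.45],[-0.41,0.848,0.25],[-0.41,0.848,0.05]], "fingers": [0.6,0.6,0.6,0.6,0.6,0.6,0.6,0.6,0.6,0.6,0,0,0,0,0,0,0,0,0,0]}}

```text
time: 17.37
position: [0.5504, 0.2682, 0.239]
eef_rot: [-0.328, 0.945, 0.0, -0.0]
force: [0.3, -0.2, -1.6]
grip_width: 0.277
gripper_force: 35.0
```

Emit:
{"op": "send_rows", "data": {"rotation": [[0,0,0],[0,0,0.139],[0,0,0.139],[0,0,0.139],[0,0,0.139],[0,0,0.139],[0,0,0.139],[0,0,0.139]], "delta_pos": [[0,0,-0.12],[0.17,-0.33,-0.12],[0.345,-0.669,-0.12],[0.345,-0.669,-0.12],[0.345,-0.669,-0.12],[0.345,-0.669,-0.12],[0.345,-0.669,-0.12],[0.345,-0.669,-0.12]], "fingers": [0,0,0,0,0,0,0,0]}}

```text
time: 18.03
position: [0.5796, 0.121, 0.2613]
eef_rot: [-0.187, 0.982, 0.0, 0.0]
force: [0.3, -0.2, -1.6]
grip_width: 0.27
gripper_force: 35.0
```

Emit:
{"op": "send_rows", "data": {"rotation": [[0,0,0.139],[0,0,0.139],[0,0,0.139],[0,0,0.139],[0,0,0.139],[0,0,0.139],[0,0,0.139]], "delta_pos": [[0.07,-0.4,0],[0.138,-0.74,0],[0.138,-0.74,0],[0.138,-0.74,0],[0.138,-0.74,0],[0.138,-0.74,0],[0.138,-0.74,0]], "fingers": [0,0,0,0,0,0,0]}}

```text
time: 18.62
position: [0.6085, -0.0255, 0.2611]
eef_rot: [-0.044, 0.999, 0.0, -0.0]
force: [-1.0, 0.3, -1.6]
grip_width: 0.27
gripper_force: 35.0
```

```bash
python3 - <<'E'
from h import *
s=stamps(); place(.026,-.08)
E
```

```text
handle [0.468 0.381] z 0.118 n 148 | head [0.468 0.38 ] [0.053 0.05 ] ang 46.7
handle [0.575 0.359] z 0.121 n 137 | head [0.575 0.358] [0.052 0.05 ] ang 64.8
CALL 0
above    pos [-0.081, -0.767, 0.056] rot [0.0, 0.0, 0.002]  rows 3.7 0.0
down     pos [-0.081, -0.767, 0.963] rot [0.0, 0.0, 0.002]  rows 5.9 0.0
up       pos [-0.081, -0.767, 0.056] rot [0.0, 0.0, 0.002]  rows 3.7 0.0
```

Emit:
{"op": "send_rows", "data": {"rotation": [[0,0,0],[0,0,0],[0,0,0],[0,0,0],[0,0,0],[0,0,0],[0,0,0],[0,0,0],[0,0,0],[0,0,0],[0,0,0],[0,0,0],[0,0,0],[0,0,0],[0,0,0],[0,0,0],[0,0,0],[0,0,0],[0,0,0],[0,0,0]], "delta_pos": [[-0.04,-0.38,0.05],[-0.081,-0.767,0.05],[-0.081,-0.767,0.05],[-0.081,-0.767,0.05],[-0.081,-0.767,0.05],[-0.081,-0.767,0.05],[-0.081,-0.767,0.25],[-0.081,-0.767,0.45],[-0.081,-0.767,0.65],[-0.081,-0.767,0.8],[-0.081,-0.767,0.9],[-0.081,-0.767,0.95],[-0.081,-0.767,0.963],[-0.081,-0.767,0.963],[-0.081,-0.767,0.963],[-0.081,-0.767,0.963],[-0.081,-0.767,0.8],[-0.081,-0.767,0.6],[-0.081,-0.767,0.4],[-0.081,-0.767,0.2]], "fingers": [0,0,0,0,0,0,0,0,0,0,0,0,0,0.42,0.42,0.42,0.42,0.42,0.42,0.42]}}

```text
time: 20.38
position: [0.6378, -0.1783, 0.2238]
eef_rot: [-0.043, 0.999, -0.0, 0.0]
force: [0.8, -0.2, 0.2]
grip_width: 0.42
gripper_force: 0.0
```

```bash
python3 - <<'E'
from h import *
job([.575,.359],64.8,-.036,.042)
E
```

```text
CALL 0
mid      pos [0.027, 0.901, -0.131] rot [-0.0, 0.0, 0.126]  rows 4.4 2.1
CALL 1
mid      pos [0.26, 0.863, -0.0] rot [-0.0, 0.0, 0.126]  rows 4.3 2.1
CALL 2
above    pos [0.476, 0.766, 0.4] rot [0.0, 0.0, -0.0]  rows 4.7 0.0
down     pos [0.476, 0.766, 0.845] rot [0.0, 0.0, -0.0]  rows 5.9 0.0
up       pos [0.476, 0.766, 0.0] rot [0.0, 0.0, -0.0]  rows 4.3 0.0
CALL 3
mid      pos [-0.284, -0.638, -0.05] rot [0.0, 0.0, -0.125]  rows 3.4 2.1
CALL 4
mid      pos [-0.109, -0.69, -0.0] rot [-0.0, 0.0, -0.125]  rows 3.4 2.1
CALL 5
above    pos [0.074, -0.695, 0.3] rot [0.0, -0.0, 0.0]  rows 3.6 0.0
down     pos [0.074, -0.695, 0.958] rot [0.0, -0.0, 0.0]  rows 5.7 0.0
up       pos [0.074, -0.695, 0.05] rot [0.0, -0.0, 0.0]  rows 3.4 0.0
```

Emit:
{"op": "send_rows", "data": {"rotation": [[0,0,0],[0,0,0.126],[0,0,0.126],[0,0,0.126],[0,0,0.126],[0,0,0.126],[0,0,0.126]], "delta_pos": [[0,0,-0.131],[0.027,0.9,-0.131],[0.027,0.9,-0.131],[0.027,0.9,-0.131],[0.027,0.9,-0.131],[0.027,0.9,-0.131],[0.027,0.9,-0.131]], "fingers": [0.42,0.42,0.42,0.6,0.6,0.6,0.6]}}

```text
time: 20.97
position: [0.6169, 0.0043, 0.2487]
eef_rot: [0.086, 0.996, 0.001, 0.001]
force: [0.1, -0.5, 0.9]
grip_width: 0.591
gripper_force: 0.0
```

Emit:
{"op": "send_rows", "data": {"rotation": [[0,0,0.126],[0,0,0.126],[0,0,0.126],[0,0,0.126],[0,0,0.126],[0,0,0.126],[0,0,0.126]], "delta_pos": [[0.26,0.863,0],[0.26,0.863,0],[0.26,0.863,0],[0.26,0.863,0],[0.26,0.863,0],[0.26,0.863,0],[0.26,0.863,0]], "fingers": [0.6,0.6,0.6,0.6,0.6,0.6,0.6]}}

```text
time: 21.55
position: [0.5968, 0.1792, 0.2478]
eef_rot: [0.218, 0.976, -0.0, 0.0]
force: [0.1, 0.2, -1.1]
grip_width: 0.598
gripper_force: 0.0
```

```bash
python3 - <<'E'
from h import *
stamps()
job([.575,.359],64.8,-.036,.042)
c=robot.camera('top'); cv2.imwrite('pics/t2.png',cv2.resize(c['img'][120:290,290:460,::-1],None,fx=3.5,fy=3.5,interpolation=cv2.INTER_CUBIC))
E
```

```text
handle [0.469 0.382] z 0.116 n 89 | head [0.469 0.381] [0.052 0.05 ] ang 46.6
handle [0.576 0.358] z 0.12 n 130 | head [0.575 0.358] [0.053 0.05 ] ang 65.2
CALL 0
above    pos [0.488, 0.772, 0.388] rot [-0.0, 0.0, -0.001]  rows 4.8 0.0
down     pos [0.489, 0.772, 0.833] rot [-0.0, 0.0, -0.001]  rows 5.9 0.0
up       pos [0.488, 0.772, -0.012] rot [-0.0, 0.0, -0.001]  rows 4.4 0.0
CALL 1
mid      pos [-0.284, -0.638, -0.05] rot [0.0, 0.0, -0.125]  rows 3.4 2.1
CALL 2
mid      pos [-0.109, -0.69, -0.0] rot [-0.0, 0.0, -0.125]  rows 3.4 2.1
CALL 3
above    pos [0.074, -0.695, 0.3] rot [0.0, -0.0, 0.0]  rows 3.6 0.0
down     pos [0.074, -0.695, 0.958] rot [0.0, -0.0, 0.0]  rows 5.7 0.0
up       pos [0.074, -0.695, 0.05] rot [0.0, -0.0, 0.0]  rows 3.4 0.0
```

View pics/t2.png

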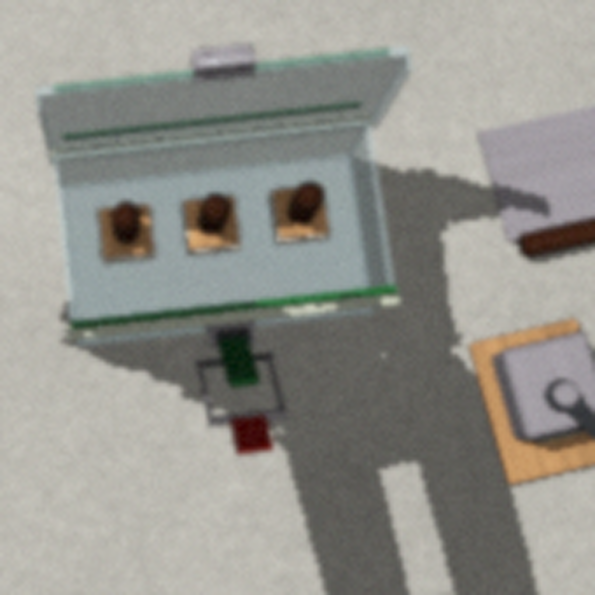

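Three stamps stand neatly in the back row of the tub, at crop px (125,220), (212,212) and (305,200). Next pick.

Emit:
{"op": "send_rows", "data": {"rotation": [[0,0,0],[0,0,0],[0,0,0],[0,0,0],[0,0,0],[0,0,0],[0,0,0],[0,0,0],[0,0,0],[0,0,0],[0,0,0],[0,0,0],[0,0,0],[0,0,0],[0,0,0],[0,0,0],[0,0,0],[0,0,0],[0,0,0],[0,0,0]], "delta_pos": [[0.24,0.38,0.1],[0.488,0.772,0.2],[0.488,0.772,0.2],[0.488,0.772,0.2],[0.488,0.772,0.2],[0.488,0.772,0.25],[0.488,0.772,0.45],[0.488,0.772,0.65],[0.488,0.772,0.8],[0.488,0.772,0.833],[0.488,0.772,0.833],[0.488,0.772,0.833],[0.488,0.772,0.833],[0.488,0.772,0.833],[0.488,0.772,0.833],[0.488,0.772,0.833],[0.488,0.772,0.65],[0.488,0.772,0.45],[0.488,0.772,0.25],[0.488,0.772,0.05]], "fingers": [0.6,0.6,0.6,0.6,0.6,0.6,0.6,0.6,0.6,0.6,0,0,0,0,0,0,0,0,0,0]}}

```text
time: 23.37
position: [0.5738, 0.3605, 0.2395]
eef_rot: [0.219, 0.976, 0.0, -0.0]
force: [1.0, 0.2, -1.6]
grip_width: 0.27
gripper_force: 34.8
```

Emit:
{"op": "send_rows", "data": {"rotation": [[0,0,0],[0,0,-0.125],[0,0,-0.125],[0,0,-0.125],[0,0,-0.125],[0,0,-0.125],[0,0,-0.125],[0,0,-0.125]], "delta_pos": [[0,0,-0.12],[-0.14,-0.32,-0.12],[-0.284,-0.638,-0.12],[-0.284,-0.638,-0.12],[-0.284,-0.638,-0.12],[-0.284,-0.638,-0.12],[-0.284,-0.638,-0.12],[-0.284,-0.638,-0.12]], "fingers": [0,0,0,0,0,0,0,0]}}

```text
time: 24.03
position: [0.571, 0.2218, 0.2617]
eef_rot: [0.09, 0.996, 0.0, 0.0]
force: [-1.0, 0.1, -1.5]
grip_width: 0.269
gripper_force: 34.9
```

Emit:
{"op": "send_rows", "data": {"rotation": [[0,0,-0.125],[0,0,-0.125],[0,0,-0.125],[0,0,-0.125],[0,0,-0.125],[0,0,-0.125],[0,0,-0.125]], "delta_pos": [[-0.05,-0.35,0],[-0.109,-0.69,0],[-0.109,-0.69,0],[-0.109,-0.69,0],[-0.109,-0.69,0],[-0.109,-0.69,0],[-0.109,-0.69,0]], "fingers": [0,0,0,0,0,0,0]}}

```text
time: 24.62
position: [0.5679, 0.0828, 0.2614]
eef_rot: [-0.041, 0.999, 0.0, 0.0]
force: [-0.0, 0.3, -2.1]
grip_width: 0.275
gripper_force: 34.9
```

```bash
python3 - <<'E'
from h import *
s=stamps(); place(-.036,.042)
E
```

```text
handle [0.468 0.381] z 0.118 n 145 | head [0.468 0.381] [0.052 0.05 ] ang 46.6
CALL 0
above    pos [0.068, -0.713, 0.056] rot [0.0, -0.0, -0.0]  rows 3.4 0.0
down     pos [0.068, -0.713, 0.964] rot [0.0, -0.0, -0.0]  rows 5.8 0.0
up       pos [0.068, -0.713, 0.056] rot [0.0, -0.0, -0.0]  rows 3.4 0.0
```

Emit:
{"op": "send_rows", "data": {"rotation": [[0,0,0],[0,0,0],[0,0,0],[0,0,0],[0,0,0],[0,0,0],[0,0,0],[0,0,0],[0,0,0],[0,0,0],[0,0,0],[0,0,0],[0,0,0],[0,0,0],[0,0,0],[0,0,0],[0,0,0],[0,0,0],[0,0,0],[0,0,0]], "delta_pos": [[0.03,-0.35,0.05],[0.068,-0.713,0.05],[0.068,-0.713,0.05],[0.068,-0.713,0.05],[0.068,-0.713,0.05],[0.068,-0.713,0.05],[0.068,-0.713,0.25],[0.068,-0.713,0.45],[0.068,-0.713,0.65],[0.068,-0.713,0.8],[0.068,-0.713,0.9],[0.068,-0.713,0.95],[0.068,-0.713,0.964],[0.068,-0.713,0.964],[0.068,-0.713,0.964],[0.068,-0.713,0.964],[0.068,-0.713,0.8],[0.068,-0.713,0.6],[0.068,-0.713,0.4],[0.068,-0.713,0.2]], "fingers": [0,0,0,0,0,0,0,0,0,0,0,0,0,0.42,0.42,0.42,0.42,0.42,0.42,0.42]}}

```text
time: 26.38
position: [0.5657, -0.0615, 0.2238]
eef_rot: [-0.041, 0.999, -0.0, 0.0]
force: [0.7, -0.2, -0.1]
grip_width: 0.417
gripper_force: 0.0
```

```bash
python3 - <<'E'
from h import *
stamps()
job([.468,.381],46.6,-.036,-.042)
E
```

```text
handle [0.468 0.382] z 0.12 n 144 | head [0.468 0.381] [0.052 0.05 ] ang 47.0
CALL 0
mid      pos [0.108, 0.75, -0.097] rot [-0.002, 0.003, -0.175]  rows 3.7 2.9
CALL 1
mid      pos [-0.166, 0.74, -0.001] rot [-0.002, 0.003, -0.175]  rows 3.6 2.9
CALL 2
above    pos [-0.42, 0.632, 0.4] rot [-0.0, -0.0, 0.0]  rows 4.1 0.0
down     pos [-0.42, 0.632, 0.845] rot [-0.0, -0.0, 0.0]  rows 5.4 0.0
up       pos [-0.42, 0.632, 0.0] rot [-0.0, -0.0, 0.0]  rows 3.6 0.0
CALL 3
mid      pos [0.515, -0.728, -0.05] rot [0.0, -0.0, 0.174]  rows 4.3 2.9
CALL 4
mid      pos [0.222, -0.864, -0.0] rot [-0.0, -0.0, 0.174]  rows 4.3 2.9
CALL 5
above    pos [-0.101, -0.887, 0.3] rot [-0.0, 0.0, 0.0]  rows 4.5 0.0
down     pos [-0.101, -0.887, 0.957] rot [-0.0, 0.0, 0.0]  rows 6.3 0.0
up       pos [-0.101, -0.887, 0.05] rot [-0.0, 0.0, 0.0]  rows 4.3 0.0
```

Emit:
{"op": "send_rows", "data": {"rotation": [[0,0,0],[0,0,-0.175],[0,0,-0.175],[0,0,-0.175],[0,0,-0.175],[0,0,-0.175],[0,0,-0.175]], "delta_pos": [[0,0,-0.097],[0.108,0.75,-0.097],[0.108,0.75,-0.097],[0.108,0.75,-0.097],[0.108,0.75,-0.097],[0.108,0.75,-0.097],[0.108,0.75,-0.097]], "fingers": [0.42,0.42,0.6,0.6,0.6,0.6,0.6]}}

```text
time: 27.07
position: [0.5319, 0.0873, 0.2412]
eef_rot: [-0.224, 0.975, -0.0, 0.001]
force: [0.2, -0.6, 0.3]
grip_width: 0.603
gripper_force: 0.0
```

Emit:
{"op": "send_rows", "data": {"rotation": [[0,0,-0.175],[0,0,-0.175],[0,0,-0.175],[0,0,-0.175],[0,0,-0.175],[0,0,-0.175],[0,0,-0.175]], "delta_pos": [[-0.166,0.74,0],[-0.166,0.74,0],[-0.166,0.74,0],[-0.166,0.74,0],[-0.166,0.74,0],[-0.166,0.74,0],[-0.166,0.74,0]], "fingers": [0.6,0.6,0.6,0.6,0.6,0.6,0.6]}}

```text
time: 27.65
position: [0.4984, 0.2323, 0.2407]
eef_rot: [-0.396, 0.918, -0.0, -0.0]
force: [0.8, -0.1, 0.6]
grip_width: 0.599
gripper_force: 0.0
```

```bash
python3 - <<'E'
from h import *
s=stamps()
job([.468,.381],46.8,-.036,-.042)
E
```

```text
handle [0.469 0.382] z 0.117 n 89 | head [0.469 0.382] [0.05 0.05] ang 44.9
CALL 0
above    pos [-0.436, 0.624, 0.354] rot [-0.0, -0.0, -0.002]  rows 4.0 0.0
down     pos [-0.436, 0.624, 0.799] rot [-0.0, -0.0, -0.002]  rows 5.3 0.0
up       pos [-0.436, 0.623, -0.046] rot [-0.0, -0.0, -0.002]  rows 3.7 0.0
CALL 1
mid      pos [0.518, -0.727, -0.05] rot [0.0, -0.0, 0.175]  rows 4.3 2.9
CALL 2
mid      pos [0.223, -0.864, -0.0] rot [0.0, -0.0, 0.175]  rows 4.3 2.9
CALL 3
above    pos [-0.101, -0.887, 0.3] rot [-0.0, 0.0, 0.0]  rows 4.5 0.0
down     pos [-0.101, -0.887, 0.957] rot [-0.0, 0.0, 0.0]  rows 6.3 0.0
up       pos [-0.101, -0.887, 0.05] rot [-0.0, 0.0, 0.0]  rows 4.3 0.0
```

Emit:
{"op": "send_rows", "data": {"rotation": [[0,0,0],[0,0,0],[0,0,0],[0,0,0],[0,0,0],[0,0,0],[0,0,0],[0,0,0],[0,0,0],[0,0,0],[0,0,0],[0,0,0],[0,0,0],[0,0,0],[0,0,0],[0,0,0],[0,0,0],[0,0,0],[0,0,0],[0,0,0]], "delta_pos": [[-0.22,0.31,0.1],[-0.436,0.624,0.2],[-0.436,0.624,0.2],[-0.436,0.624,0.2],[-0.436,0.624,0.2],[-0.436,0.624,0.25],[-0.436,0.624,0.45],[-0.436,0.624,0.65],[-0.436,0.624,0.77],[-0.436,0.624,0.8],[-0.436,0.624,0.8],[-0.436,0.624,0.8],[-0.436,0.624,0.8],[-0.436,0.624,0.8],[-0.436,0.624,0.8],[-0.436,0.624,0.8],[-0.436,0.624,0.6],[-0.436,0.624,0.4],[-0.436,0.624,0.2],[-0.436,0.624,0]], "fingers": [0.6,0.6,0.6,0.6,0.6,0.6,0.6,0.6,0.6,0.6,0,0,0,0,0,0,0,0,0,0]}}

```text
time: 29.42
position: [0.4662, 0.3824, 0.2425]
eef_rot: [-0.396, 0.918, -0.0, -0.0]
force: [1.5, 0.8, -2.0]
grip_width: 0.273
gripper_force: 35.0
```

Emit:
{"op": "send_rows", "data": {"rotation": [[0,0,0],[0,0,0.175],[0,0,0.175],[0,0,0.175],[0,0,0.175],[0,0,0.175],[0,0,0.175],[0,0,0.175]], "delta_pos": [[0,0,-0.12],[0.26,-0.36,-0.12],[0.518,-0.727,-0.12],[0.518,-0.727,-0.12],[0.518,-0.727,-0.12],[0.518,-0.727,-0.12],[0.518,-0.727,-0.12],[0.518,-0.727,-0.12]], "fingers": [0,0,0,0,0,0,0,0]}}

```text
time: 30.08
position: [0.5016, 0.2071, 0.265]
eef_rot: [-0.222, 0.975, 0.0, 0.0]
force: [-0.3, 0.9, -1.7]
grip_width: 0.274
gripper_force: 35.0
```

Emit:
{"op": "send_rows", "data": {"rotation": [[0,0,0.175],[0,0,0.175],[0,0,0.175],[0,0,0.175],[0,0,0.175],[0,0,0.175],[0,0,0.175]], "delta_pos": [[0.11,-0.43,0],[0.223,-0.864,0],[0.223,-0.864,0],[0.223,-0.864,0],[0.223,-0.864,0],[0.223,-0.864,0],[0.223,-0.864,0]], "fingers": [0,0,0,0,0,0,0]}}

```text
time: 30.67
position: [0.5363, 0.0334, 0.2646]
eef_rot: [-0.041, 0.999, 0.0, -0.0]
force: [-0.3, 0.9, -1.2]
grip_width: 0.274
gripper_force: 35.0
```

```bash
python3 - <<'E'
from h import *
place(-.036,-.042)
E
```

```text
CALL 0
above    pos [-0.111, -0.899, 0.072] rot [0.0, -0.0, -0.001]  rows 4.4 0.0
down     pos [-0.112, -0.9, 0.979] rot [0.0, -0.0, -0.001]  rows 6.4 0.0
up       pos [-0.111, -0.899, 0.072] rot [0.0, -0.0, -0.001]  rows 4.4 0.0
```

Emit:
{"op": "send_rows", "data": {"rotation": [[0,0,0],[0,0,0],[0,0,0],[0,0,0],[0,0,0],[0,0,0],[0,0,0],[0,0,0],[0,0,0],[0,0,0],[0,0,0],[0,0,0],[0,0,0],[0,0,0],[0,0,0],[0,0,0],[0,0,0],[0,0,0],[0,0,0],[0,0,0]], "delta_pos": [[-0.05,-0.45,0.05],[-0.111,-0.9,0.05],[-0.111,-0.9,0.05],[-0.111,-0.9,0.05],[-0.111,-0.9,0.05],[-0.111,-0.9,0.05],[-0.111,-0.9,0.25],[-0.111,-0.9,0.45],[-0.111,-0.9,0.65],[-0.111,-0.9,0.8],[-0.111,-0.9,0.9],[-0.111,-0.9,0.95],[-0.111,-0.9,0.979],[-0.111,-0.9,0.979],[-0.111,-0.9,0.979],[-0.111,-0.9,0.979],[-0.111,-0.9,0.8],[-0.111,-0.9,0.6],[-0.111,-0.9,0.4],[-0.111,-0.9,0.2]], "fingers": [0,0,0,0,0,0,0,0,0,0,0,0,0,0.42,0.42,0.42,0.42,0.42,0.42,0.42]}}

```text
time: 32.33
position: [0.5732, -0.1447, 0.2277]
eef_rot: [-0.041, 0.999, -0.0, 0.001]
force: [1.7, -0.6, 0.4]
grip_width: 0.418
gripper_force: 0.0
```

Emit:
{"op": "send_rows", "data": {"rotation": [[0,0,0],[0,0,0],[0,0,0],[0,0,0],[0,0,0],[0,0,0],[0,0,0],[0,0,0]], "delta_pos": [[0,0,-0.9],[0,0,-0.9],[0,0,-0.9],[0,0.2,-0.9],[0,0.45,-0.9],[0,0.45,-0.9],[0,0.45,-0.9],[0,0.45,-0.9]], "fingers": [0.42,0.42,0.42,0,0,0,0,0]}}

```text
time: 33.0
position: [0.5661, -0.054, 0.407]
eef_rot: [-0.042, 0.999, -0.0, 0.002]
force: [-0.5, 0.6, 0.3]
grip_width: 0.11
gripper_force: 0.0
```

```bash
cat >> h.py <<'E'
def tubpts(P):
    d=P[...,:2]-TC; c,s=np.cos(TY),np.sin(TY)
    return np.stack([d[...,0]*c+d[...,1]*s,-d[...,0]*s+d[...,1]*c,P[...,2]],-1)
E
python3 - <<'E'
from h import *
s=robot.read_state(); print(s['position'],tubpts(s['position']).round(4))
T=down(184.85)
chain([[('back',tub(.125,.05,.42),T),('dn',tub(.125,.05,.24),T)],[('push',tub(-.06,.05,.24),T)]])
c=robot.camera('top'); W=tubpts(cloud(c)).reshape(-1,3); k=(W[:,2]>.2)&(W[:,2]<.34)&(abs(W[:,1])<.15)&(W[:,0]>.06)&(W[:,0]<.14)
q=W[k]; print(np.percentile(q,[0,1,50,99,100],axis=0).round(3))
cv2.imwrite('pics/t3.png',cv2.resize(c['img'][100:290,290:460,::-1],None,fx=3,fy=3,interpolation=cv2.INTER_CUBIC))
E
```

```text
[ 0.5661213  -0.05400988  0.40702085] [-0.0354  0.0482  0.407 ]
CALL 0
back     pos [-0.802, 0.009, -0.062] rot [-0.0, 0.002, 0.0]  rows 3.9 0.0
dn       pos [-0.799, 0.01, 0.838] rot [-0.0, 0.002, 0.0]  rows 5.6 0.0
CALL 1
push     pos [0.925, -0.0, -0.0] rot [0.0, 0.0, 0.0]  rows 4.4 0.0
[[0.078 0.086 0.237]
 [0.079 0.086 0.238]
 [0.08  0.097 0.266]
 [0.087 0.109 0.276]
 [0.088 0.109 0.277]]
```

View pics/t3.png

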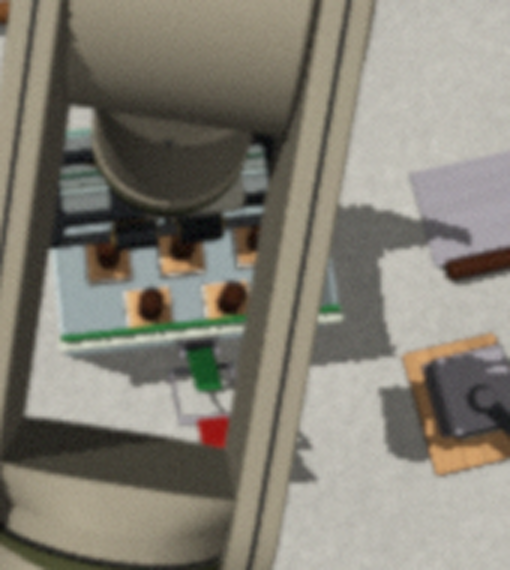

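All five stamps are in the tub. Next is going behind the lid.

Emit:
{"op": "send_rows", "data": {"rotation": [[0,0,0],[0,0,0],[0,0,0],[0,0,0],[0,0,0],[0,0,0],[0,0,0],[0,0,0],[0,0,0],[0,0,0],[0,0,0],[0,0,0],[0,0,0],[0,0,0]], "delta_pos": [[-0.4,0,-0.06],[-0.8,0,-0.06],[-0.8,0,-0.06],[-0.8,0,-0.06],[-0.8,0,-0.06],[-0.8,0,-0.06],[-0.8,0,-0.06],[-0.8,0,0.15],[-0.8,0,0.35],[-0.8,0,0.55],[-0.8,0,0.75],[-0.8,0,0.835],[-0.8,0,0.835],[-0.8,0,0.835]], "fingers": [0,0,0,0,0,0,0,0,0,0,0,0,0,0]}}

```text
time: 34.22
position: [0.7238, -0.043, 0.2395]
eef_rot: [-0.041, 0.999, -0.0, 0.0]
force: [-0.0, -0.6, 1.0]
grip_width: 0.007
gripper_force: 0.0
```

Emit:
{"op": "send_rows", "data": {"rotation": [[0,0,0],[0,0,0],[0,0,0],[0,0,0],[0,0,0],[0,0,0],[0,0,0],[0,0,0],[0,0,0],[0,0,0],[0,0,0],[0,0,0],[0,0,0],[0,0,0],[0,0,0],[0,0,0]], "delta_pos": [[0.06,0,0],[0.12,0,0],[0.18,0,0],[0.24,0,0],[0.3,0,0],[0.36,0,0],[0.42,0,0],[0.48,0,0],[0.54,0,0],[0.6,0,0],[0.66,0,0],[0.72,0,0],[0.78,0,0],[0.84,0,0],[0.9,0,0],[0.9,0,0]], "fingers": [0,0,0,0,0,0,0,0,0,0,0,0,0,0,0,0]}}

```text
time: 35.55
position: [0.546, -0.0579, 0.2429]
eef_rot: [-0.041, 0.999, -0.001, 0.004]
force: [-1.0, -0.1, -0.1]
grip_width: 0.004
gripper_force: 0.0
```

```bash
python3 - <<'E'
from h import *
s=robot.read_state(); print(tubpts(s['position']).round(4))
c=robot.camera('side'); cv2.imwrite('pics/s3.png',c['img'][60:300,200:440,::-1].repeat(2,0).repeat(2,1))
for n in('top','side'):
    W=tubpts(cloud(robot.camera(n))).reshape(-1,3); k=(W[:,2]>.115)&(W[:,2]<.3)&(abs(W[:,1])<.15)&(W[:,0]>-.1)&(W[:,0]<.1)
    q=W[k]; print(n,np.percentile(q,[5,25,50,75,95],axis=0).round(3).tolist())
E
```

```text
[-0.0558  0.046   0.2429]
top [[-0.072, -0.135, 0.118], [-0.067, -0.126, 0.122], [-0.019, -0.108, 0.194], [0.008, 0.017, 0.226], [0.052, 0.105, 0.233]]
side [[-0.066, -0.109, 0.12], [-0.002, -0.017, 0.146], [0.028, 0.055, 0.173], [0.055, 0.112, 0.2], [0.078, 0.138, 0.229]]
```

View pics/s3.png

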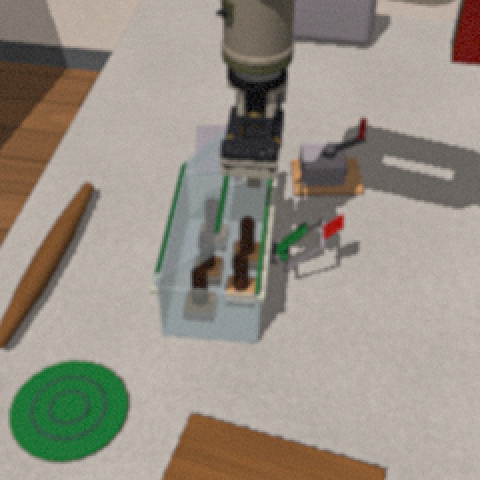

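The lid leans about 50° over and stays there. I'll go up and back, then press it down from above.

Emit:
{"op": "send_rows", "data": {"rotation": [[0,0,0],[0,0,0],[0,0,0],[0,0,0],[0,0,0],[0,0,0],[0,0,0],[0,0,0],[0,0,0],[0,0,0],[0,0,0],[0,0,0],[0,0,0],[0,0,0],[0,0,0],[0,0,0],[0,0,0],[0,0,0],[0,0,0]], "delta_pos": [[0,0,-0.2],[0,0,-0.3],[0,0,-0.3],[-0.15,0,-0.3],[-0.305,0,-0.3],[-0.305,0,-0.3],[-0.305,0,-0.2],[-0.305,0,-0.1],[-0.29,0,0],[-0.27,0,0.08],[-0.25,0,0.16],[-0.22,0,0.24],[-0.19,0,0.32],[-0.16,0,0.4],[-0.13,0,0.46],[-0.1,0,0.52],[-0.08,0,0.56],[-0.08,0,0.58],[-0.08,0,0.58]], "fingers": [0,0,0,0,0,0,0,0,0,0,0,0,0,0,0,0,0,0,0]}}

```text
time: 37.28
position: [0.5624, -0.0557, 0.1251]
eef_rot: [-0.041, 0.999, -0.0, 0.001]
force: [-12.9, 3.5, 24.0]
grip_width: 0.003
gripper_force: 12.1
```

```bash
python3 - <<'E'
from h import *
s=robot.read_state(); print(tubpts(s['position']).round(4),s['force'])
for n in('top','side'):
    W=tubpts(cloud(robot.camera(n))).reshape(-1,3); k=(W[:,2]>.115)&(W[:,2]<.3)&(abs(W[:,1])<.13)&(abs(W[:,1])>.1)&(W[:,0]>-.07)&(W[:,0]<.07)
    q=W[k]; print(n,len(q),np.percentile(q[:,2],[5,25,50,75,95]).round(3).tolist())
E
```

```text
[-0.0393  0.0468  0.1251] [-12.87202672   3.46466024  23.95819334]
top 616 [0.123, 0.125, 0.127, 0.129, 0.227]
side 615 [0.122, 0.125, 0.126, 0.129, 0.252]
```

The lid is shut, with 24 N pressing on the gasket. Backing off and moving over the bail tab.

```bash
python3 - <<'E'
from h import *
T=down(184.85)
chain([[('up',tub(-.04,.046,.22),T),('over',tub(-.182,.0015,.225),T)],[('dn',tub(-.182,.0015,.124),T)]])
E
```

```text
CALL 0
up       pos [0.003, -0.004, -0.473] rot [-0.0, 0.001, -0.001]  rows 2.3 0.0
over     pos [0.712, -0.228, -0.5] rot [-0.0, 0.001, -0.001]  rows 4.3 0.0
CALL 1
dn       pos [0.0, -0.0, 0.505] rot [0.0, 0.0, 0.0]  rows 2.4 0.0
```

Emit:
{"op": "send_rows", "data": {"rotation": [[0,0,0],[0,0,0],[0,0,0],[0,0,0],[0,0,0],[0,0,0],[0,0,0],[0,0,0],[0,0,0],[0,0,0]], "delta_pos": [[0,0,-0.2],[0,0,-0.4],[0,0,-0.47],[0.35,-0.11,-0.5],[0.712,-0.228,-0.5],[0.712,-0.228,-0.5],[0.712,-0.228,-0.5],[0.712,-0.228,-0.5],[0.712,-0.228,-0.5],[0.712,-0.228,-0.5]], "fingers": [0,0,0,0.55,0.55,0.55,0.55,0.55,0.55,0.55], "squeeze": 12}}

```text
time: 38.22
position: [0.4243, -0.113, 0.2225]
eef_rot: [-0.041, 0.999, -0.0, 0.001]
force: [0.5, -0.1, -0.3]
grip_width: 0.457
gripper_force: 0.0
```

```bash
python3 - <<'E'
from h import *
s=robot.read_state(); print(tubpts(s['position']).round(4),s['force'])
T=down(184.85)
for n in('top','side','wrist'):
    c=robot.camera(n); W=tubpts(cloud(c)).reshape(-1,3); hsv=cv2.cvtColor(c['img'],cv2.COLOR_RGB2HSV).reshape(-1,3).astype(int)
    r=((hsv[:,0]<6)|(hsv[:,0]>174))&(hsv[:,1]>150)&(hsv[:,2]>50)&(abs(W[:,0]+.18)<.06)&(abs(W[:,1])<.06)
    if r.sum()>5: print(n,r.sum(),W[r].mean(0).round(4),np.percentile(W[r],[3,97],axis=0).round(4).tolist())
    k=(W[:,2]>.115)&(W[:,2]<.2)&(abs(W[:,1])<.13)&(abs(W[:,1])>.05)&(W[:,0]>-.065)&(W[:,0]<.07); print(n,'lid z',np.median(W[k,2]))
    if n=='wrist': cv2.imwrite('pics/w1.png',c['img'][:,:,::-1])
chain([[('dn',tub(-.182,.0015,.124),T)]])
E
```

```text
[-0.1817  0.0014  0.2225] [ 0.51062587 -0.10949924 -0.27365074]
top lid z 0.1286006987443351
side 52 [-0.1747  0.0045  0.1426] [[-0.1886, -0.0088, 0.1225], [-0.1625, 0.0198, 0.2353]]
side lid z 0.1270022700162315
wrist 819 [-0.1777 -0.      0.1389] [[-0.1893, -0.013, 0.1246], [-0.1631, 0.013, 0.1484]]
wrist lid z 0.12897697888780504
CALL 0
dn       pos [0.002, -0.002, 0.489] rot [0.0, 0.0, -0.001]  rows 2.3 0.0
```

View pics/w1.png

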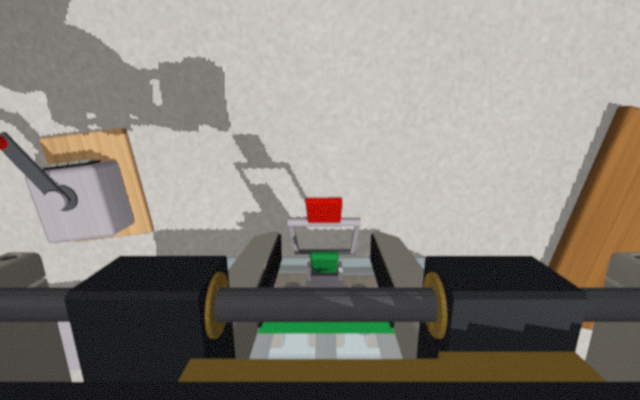

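The wrist view shows the red tab centred at (324,210) px, which is tub y ≈ 0, and the tally is on the left. Gripping the tab.

Emit:
{"op": "send_rows", "data": {"rotation": [[0,0,0],[0,0,0],[0,0,0],[0,0,0],[0,0,0],[0,0,0],[0,0,0],[0,0,0],[0,0,0],[0,0,0],[0,0,0],[0,0,0]], "delta_pos": [[0,-0.007,0],[0,-0.007,0.1],[0,-0.007,0.25],[0,-0.007,0.4],[0,-0.007,0.485],[0,-0.007,0.485],[0,-0.007,0.485],[0,-0.007,0.485],[0,-0.007,0.485],[0,-0.007,0.485],[0,-0.007,0.485],[0,-0.007,0.485]], "fingers": [0.55,0.55,0.55,0.55,0.55,0.55,0,0,0,0,0,0], "squeeze": 12}}

```text
time: 39.37
position: [0.4243, -0.1144, 0.1258]
eef_rot: [-0.041, 0.999, -0.0, 0.001]
force: [-0.3, 1.9, 1.9]
grip_width: 0.32
gripper_force: 12.0
```

Emit:
{"op": "send_rows", "data": {"rotation": [[0,0,0],[0,0,0],[0,0,0],[0,0,0],[0,0,0],[0,0,0],[0,0,0],[0,0,0],[0,0,0],[0,0,0],[0,0,0],[0,0,0],[0,0,0]], "delta_pos": [[-0.04,-0.033,-0.033],[-0.09,0,-0.066],[-0.13,0,-0.086],[-0.175,0,-0.105],[-0.22,0,-0.118],[-0.265,0,-0.13],[-0.31,0,-0.135],[-0.358,0,-0.138],[-0.395,0,-0.136],[-0.432,0,-0.132],[-0.46,0,-0.128],[-0.485,0,-0.122],[-0.485,0,-0.122]], "fingers": [0,0,0,0,0,0,0,0,0,0,0,0,0]}}

```text
time: 40.45
position: [0.5211, -0.1063, 0.1489]
eef_rot: [-0.041, 0.999, 0.0, 0.0]
force: [0.5, 1.7, 1.9]
grip_width: 0.321
gripper_force: 12.0
```

```bash
python3 - <<'E'
from h import *
s=robot.read_state(); print(tubpts(s['position']).round(4),s['force'])
c=robot.camera('side'); cv2.imwrite('pics/s4.png',cv2.resize(c['img'][100:240,270:410,::-1],None,fx=4,fy=4,interpolation=cv2.INTER_CUBIC))
E
```

```text
[-8.470e-02 -1.000e-04  1.489e-01] [0.47883121 1.67900751 1.85152839]
```

View pics/s4.png

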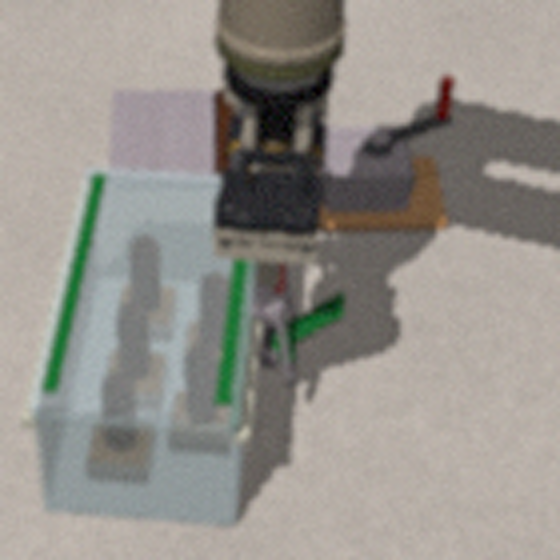

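The bail now stands up and back over the keeper (red tab at (280,280)). Releasing and checking.

Emit:
{"op": "send_rows", "data": {"rotation": [[0,0,0],[0,0,0],[0,0,0],[0,0,0],[0,0,0],[0,0,0],[0,0,0],[0,0,0],[0,0,0],[0,0,0],[0,0,0],[0,0,0],[0,0,0]], "delta_pos": [[-0.01,0,0],[-0.01,0,0],[-0.01,0,0],[-0.01,0,0],[-0.01,0,-0.1],[-0.01,0,-0.25],[-0.01,0,-0.4],[0.2,0,-0.5],[0.4,0,-0.5],[0.4,0,-0.5],[0.4,0,-0.5],[0.4,0,-0.5],[0.4,0,-0.5]], "fingers": [0,0.5,0.5,0.5,0.5,0.5,0.5,0,0,0,0,0,0]}}

```text
time: 41.58
position: [0.4413, -0.113, 0.2492]
eef_rot: [-0.041, 0.999, -0.0, 0.0]
force: [-0.0, -0.6, -0.1]
grip_width: 0.118
gripper_force: 0.0
```

```bash
cat >> h.py <<'E'
def colr(n):
    c=robot.camera(n); W=tubpts(cloud(c)).reshape(-1,3); h=cv2.cvtColor(c['img'],cv2.COLOR_RGB2HSV).reshape(-1,3).astype(int)
    box=(W[:,0]<-.07)&(W[:,0]>-.24)&(abs(W[:,1])<.05)&(W[:,2]>.02)&(W[:,2]<.19)
    red=((h[:,0]<6)|(h[:,0]>174))&(h[:,1]>150)&(h[:,2]>40)&box
    gr=(h[:,0]>50)&(h[:,0]<88)&(h[:,1]>110)&box&(abs(W[:,1])<.018)&(W[:,0]<-.085)
    for nm,m in(('tab',red),('lever',gr)):
        if m.sum()>4: print(n,nm,m.sum(),W[m].mean(0).round(4),np.percentile(W[m],[3,97],axis=0).round(4).tolist())
E
python3 - <<'E'
from h import *
s=robot.read_state(); print(tubpts(s['position']).round(4),s['force'])
for n in('top','side','wrist'): colr(n)
E
```

```text
[-1.648e-01 -1.000e-04  2.492e-01] [-0.0057187 -0.6404757 -0.0736975]
side tab 28 [-0.0799  0.0032  0.1593] [[-0.0851, -0.0084, 0.1402], [-0.0744, 0.0162, 0.1709]]
side lever 70 [-0.1183  0.0049  0.1005] [[-0.1382, -0.0054, 0.0834], [-0.0999, 0.0139, 0.1189]]
wrist tab 76 [-0.086  -0.0004  0.1468] [[-0.0882, -0.0035, 0.1392], [-0.0843, 0.0029, 0.1534]]
wrist lever 548 [-0.1282 -0.      0.1106] [[-0.1436, -0.0112, 0.0808], [-0.0956, 0.0112, 0.1221]]
```

```bash
python3 - <<'E'
from h import *
T=down(184.85)
def wp(phi,tilt,r,over=0):
    f=np.radians(phi); d=np.array([-np.cos(f),np.sin(f)]); n=np.array([np.sin(f),np.cos(f)]); pv=np.array([-.091,.068])
    c=pv+.075*d+.004*n
    if phi>5: x,z=c[0]+.004,c[1]
    else: x,z=pv+r*d+(.004-over)*n
    return (f'{phi}',tub(x,0,z),T*Rn.from_euler('y',-tilt,degrees=True))
a=('hover',tub(-.127,0,.145),T)
chain([[a]]); 
chain([[a],[wp(p,t,.066,o) for p,t,o in((55,0,0),(45,0,0),(35,2,0),(25,6,0),(15,10,0),(5,14,0),(-5,18,0),(-15,22,0),(-22,25,0),(-25,25,.0),(-25,25,.003))]])
E
```

```text
CALL 0
hover    pos [-0.19, -0.0, 0.518] rot [0.0, -0.0, -0.001]  rows 2.6 0.0
CALL 0
hover    pos [-0.19, -0.0, 0.518] rot [0.0, -0.0, -0.001]  rows 2.6 0.0
CALL 1
55       pos [-0.001, -0.0, 0.066] rot [0.0, 0.0, 0.0]  rows 0.3 0.0
45       pos [0.051, -0.0, 0.106] rot [0.0, 0.0, 0.0]  rows 0.6 0.0
35       pos [0.096, -0.0, 0.154] rot [0.0, -0.017, -0.0]  rows 0.9 0.3
25       pos [0.131, -0.0, 0.208] rot [-0.0, -0.05, -0.0]  rows 1.2 0.8
15       pos [0.157, -0.0, 0.269] rot [0.0, -0.083, 0.0]  rows 1.5 1.4
5        pos [0.147, -0.0, 0.336] rot [0.0, -0.117, -0.0]  rows 1.8 2.0
-5       pos [0.15, -0.0, 0.394] rot [0.0, -0.15, 0.0]  rows 2.0 2.5
-15      pos [0.144, -0.0, 0.451] rot [0.0, -0.183, 0.0]  rows 2.3 3.1
-22      pos [0.133, -0.0, 0.49] rot [-0.0, -0.208, 0.0]  rows 2.4 3.5
-25      pos [0.128, -0.0, 0.506] rot [-0.0, -0.208, 0.0]  rows 2.5 3.5
-25      pos [0.121, -0.0, 0.52] rot [-0.0, -0.208, 0.0]  rows 2.6 3.5
```

Emit:
{"op": "send_rows", "data": {"rotation": [[0,0,0],[0,0,0],[0,0,0],[0,0,0],[0,0,0],[0,0,0]], "delta_pos": [[-0.19,0,0.2],[-0.19,0,0.35],[-0.19,0,0.45],[-0.19,0,0.52],[-0.19,0,0.52],[-0.19,0,0.52]], "fingers": [0,0,0,0,0,0]}}

```text
time: 42.23
position: [0.4781, -0.1095, 0.1442]
eef_rot: [-0.041, 0.999, 0.001, -0.001]
force: [0.4, 0.3, -0.1]
grip_width: 0.001
gripper_force: 0.0
```

Emit:
{"op": "send_rows", "data": {"rotation": [[0,0,0],[0,0,0],[0,0,0],[0,-0.01,0],[0,-0.017,0],[0,-0.03,0],[0,-0.05,0],[0,-0.065,0],[0,-0.083,0],[0,-0.1,0],[0,-0.117,0],[0,-0.117,0]], "delta_pos": [[0,0,0.066],[0.025,0,0.086],[0.051,0,0.106],[0.075,0,0.13],[0.096,0,0.154],[0.115,0,0.18],[0.131,0,0.208],[0.145,0,0.24],[0.152,0,0.269],[0.15,0,0.3],[0.147,0,0.336],[0.147,0,0.336]], "fingers": [0,0,0,0,0,0,0,0,0,0,0,0]}}

```text
time: 43.23
position: [0.4477, -0.1121, 0.0771]
eef_rot: [-0.04, 0.992, 0.005, 0.122]
force: [-0.2, 0.8, 0.1]
grip_width: 0.007
gripper_force: 0.0
```

```bash
python3 - <<'E'
from h import *
s=robot.read_state(); print(tubpts(s['position']).round(4),s['force'])
for n in('top','side','wrist'): colr(n)
c=robot.camera('side'); cv2.imwrite('pics/s5.png',cv2.resize(c['img'][100:240,270:410,::-1],None,fx=4,fy=4,interpolation=cv2.INTER_CUBIC))
E
```

```text
[-0.1583  0.0003  0.0771] [-0.23731151  0.76138929  0.07523619]
top tab 39 [-0.0853 -0.0003  0.1553] [[-0.0886, -0.0112, 0.1357], [-0.0812, 0.0107, 0.169]]
top lever 116 [-0.1181  0.0003  0.0802] [[-0.1467, -0.0111, 0.0706], [-0.0973, 0.0114, 0.1802]]
side tab 23 [-0.0837  0.004   0.1549] [[-0.0876, -0.0092, 0.1328], [-0.0804, 0.0157, 0.1668]]
side lever 99 [-0.1258  0.0033  0.0722] [[-0.1546, -0.0086, 0.069], [-0.0971, 0.0131, 0.0754]]
wrist lever 330 [-1.774e-01 -1.000e-04  1.146e-01] [[-0.2169, -0.0123, 0.073], [-0.1592, 0.0128, 0.1894]]
```

View pics/s5.png

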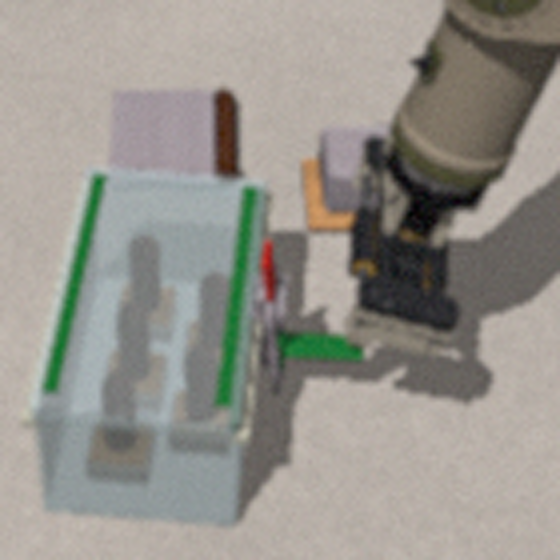

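The lever is level and the bail is upright, with its bar in the keeper. Pressing the rest of the way.

```bash
python3 - <<'E'
from h import *
T=down(184.85)
def wp(phi,tilt,r,over=0):
    f=np.radians(phi); d=np.array([-np.cos(f),np.sin(f)]); n=np.array([np.sin(f),np.cos(f)]); pv=np.array([-.091,.068])
    x,z=pv+r*d+(.004-over)*n
    return (f'{phi}',tub(x,0,z),T*Rn.from_euler('y',-tilt,degrees=True))
C=[wp(p,t,.064,o) for p,t,o in((0,15,0),(-8,18,0),(-16,22,0),(-22,25,0),(-25,25,.0),(-25,25,.003),(-25,25,.005))]
chain([C+[('off',C[-1][1]+[-.01,0,.03],C[-1][2])]])
E
```

```text
CALL 0
0        pos [0.003, 0.002, 0.037] rot [-0.001, -0.008, -0.001]  rows 0.2 0.1
-8       pos [0.014, 0.002, 0.08] rot [-0.001, -0.033, -0.001]  rows 0.4 0.5
-16      pos [0.018, 0.002, 0.125] rot [-0.001, -0.066, -0.001]  rows 0.6 1.1
-22      pos [0.017, 0.002, 0.158] rot [-0.001, -0.091, -0.001]  rows 0.8 1.5
-25      pos [0.016, 0.002, 0.175] rot [-0.001, -0.091, -0.001]  rows 0.8 1.5
-25      pos [0.013, 0.002, 0.19] rot [-0.001, -0.091, -0.001]  rows 0.9 1.5
-25      pos [0.011, 0.002, 0.2] rot [-0.001, -0.091, -0.001]  rows 1.0 1.5
off      pos [0.023, 0.006, 0.042] rot [-0.001, -0.091, -0.001]  rows 0.2 1.5
```

Emit:
{"op": "send_rows", "data": {"rotation": [[0,-0.008,0],[0,-0.02,0],[0,-0.033,0],[0,-0.05,0],[0,-0.066,0],[0,-0.08,0],[0,-0.091,0],[0,-0.091,0],[0,-0.091,0],[0,-0.091,0],[0,-0.091,0]], "delta_pos": [[0.003,0,0.037],[0.01,0,0.06],[0.014,0,0.08],[0.016,0,0.1],[0.018,0,0.125],[0.018,0,0.14],[0.017,0,0.158],[0.016,0,0.175],[0.014,0,0.185],[0.013,0,0.19],[0.013,0,0.19]], "fingers": [0,0,0,0,0,0,0,0,0,0,0]}}

```text
time: 44.35
position: [0.4555, -0.112, 0.0429]
eef_rot: [-0.042, 0.976, 0.009, 0.214]
force: [-51.7, 4.4, 52.0]
grip_width: 0.003
gripper_force: 34.4
```

```bash
python3 - <<'E'
from h import *
s=robot.read_state(); print(tubpts(s['position']).round(4),s['force'])
for n in('top','side'): colr(n)
E
```

```text
[-0.1505 -0.0003  0.0429] [-51.65369718   4.37533387  51.99483808]
top tab 24 [-0.0896 -0.0002  0.1595] [[-0.091, -0.0116, 0.1408], [-0.0873, 0.0125, 0.1675]]
top lever 115 [-1.184e-01 -1.000e-04  5.890e-02] [[-0.1405, -0.0101, 0.0474], [-0.0972, 0.0101, 0.0686]]
side tab 15 [-0.088   0.0061  0.1573] [[-0.0895, -0.0102, 0.1384], [-0.0865, 0.0177, 0.1654]]
side lever 87 [-0.1203  0.0029  0.0554] [[-0.1481, -0.0085, 0.0436], [-0.0966, 0.0145, 0.0679]]
```

At 73 N the lever is on its stop. Backing off and verifying.

Emit:
{"op": "send_rows", "data": {"rotation": [[0,0,0],[0,0,0],[0,0,0],[0,0.02,0],[0,0.1,0],[0,0.15,0],[0,0.208,0],[0,0.208,0],[0,0.208,0],[0,0.208,0],[0,0.208,0],[0,0.208,0]], "delta_pos": [[0,0,-0.015],[0,0,-0.04],[0,0,-0.1],[0,0,-0.2],[0,0,-0.4],[0,0,-0.6],[0,0,-0.8],[0,0,-0.9],[0,0,-0.9],[0,0,-0.9],[0,0,-0.9],[0,0,-0.9]], "fingers": [0,0,0,0,0,0,0,0,0,0,0,0]}}

```text
time: 45.45
position: [0.3793, -0.1175, 0.202]
eef_rot: [-0.041, 0.999, 0.001, -0.001]
force: [-0.6, -0.1, -0.2]
grip_width: 0.005
gripper_force: 0.0
```

```bash
cat >> h.py <<'E'
def chk():
    for n in('top','side'):
        c=robot.camera(n); W=tubpts(cloud(c)).reshape(-1,3); h=cv2.cvtColor(c['img'],cv2.COLOR_RGB2HSV).reshape(-1,3).astype(int)
        g=(h[:,0]>50)&(h[:,0]<88)&(h[:,1]>110)&(abs(W[:,1])<.014)&(W[:,0]<-.09)&(W[:,0]>-.2)&(W[:,2]<.2)&(W[:,2]>.015)
        if g.sum()>9: print(n,'lever slope deg',np.degrees(np.arctan(np.polyfit(W[g,0],W[g,2],1)[0])).round(1),g.sum())
        k=(W[:,2]>.115)&(W[:,2]<.14)&(abs(W[:,1])<.125)&(abs(W[:,1])>.03)&(abs(W[:,0])<.06)
        A=np.c_[W[k,:2],np.ones(k.sum())]; p=np.linalg.lstsq(A,W[k,2],rcond=None)[0]; print(n,'lid tilt',(p[0]).round(4),'z',W[k,2].mean().round(4))
E
python3 - <<'E'
from h import *
s=robot.read_state(); print(s['position'],tubpts(s['position']).round(4),s['force'],s['joint_positions'].round(2))
for n in('top','side'): colr(n)
chk()
# tally
P=[]
for n in('top','side'):
    c=robot.camera(n); W=cloud(c).reshape(-1,3); h=cv2.cvtColor(c['img'],cv2.COLOR_RGB2HSV).reshape(-1,3).astype(int)
    box=(W[:,0]>.35)&(W[:,0]<.55)&(W[:,1]<-.3)&(W[:,1]>-.48)&(W[:,2]>.062)&(W[:,2]<.12)
    r=box&((h[:,0]<6)|(h[:,0]>174))&(h[:,1]>140)
    print(n,'post',r.sum(),W[r].mean(0).round(4),np.percentile(W[r],[2,98],axis=0).round(3).tolist())
    d=box&(W[:,2]>.0645)&(W[:,2]<.075)&(h[:,2]<90)&~r
    if d.sum()>9: print(n,'arm',d.sum(),cv2.minAreaRect(W[d][:,:2].astype(np.float32)))
    t=box&(W[:,2]<.0645); print(n,'top',W[t].mean(0).round(3) if t.any() else None)
c=robot.camera('top'); cv2.imwrite('pics/t4.png',cv2.resize(c['img'][120:290,300:500,::-1],None,fx=3.9,fy=3.5,interpolation=cv2.INTER_CUBIC))
E
```

```text
[ 0.37931717 -0.11750653  0.20200051] [-0.2269  0.0007  0.202 ] [-0.60067365 -0.08681044 -0.17587845] [-0.43 -0.44  2.03  0.    1.55 -2.08]
top tab 22 [-0.089  -0.0002  0.1594] [[-0.0903, -0.0106, 0.1419], [-0.0867, 0.0113, 0.1672]]
top lever 65 [-0.11    0.0022  0.0626] [[-0.1287, -0.0086, 0.053], [-0.0965, 0.0104, 0.0704]]
side tab 15 [-0.0878  0.0077  0.1559] [[-0.0891, -0.0113, 0.1375], [-0.086, 0.0166, 0.1661]]
side lever 100 [-0.1238  0.0024  0.0539] [[-0.1528, -0.0097, 0.0406], [-0.0966, 0.0133, 0.0669]]
top lever slope deg 25.2 64
top lid tilt 0.0204 z 0.1269
side lever slope deg 25.0 96
side lid tilt 0.0169 z 0.1255
top post 33 [ 0.405  -0.429   0.1009] [[0.4, -0.436, 0.078], [0.41, -0.425, 0.115]]
top arm 102 ((0.4371499717235565, -0.40437912940979004), (0.08274345099925995, 0.018675725907087326), 45.65776824951172)
top top [ 0.468 -0.383  0.063]<stdin>:11: RuntimeWarning: Mean of empty slice.
  ret = um.true_divide(
Traceback (most recent call last):
IndexError: index -1 is out of bounds for axis 0 with size 0
```

```bash
python3 - <<'E'
from h import *
c=robot.camera('top')
H=ray(c,290+563/3.5,120+395/3.5,.070); P=ray(c,472.2,250.1,.100)
print('hub',H.round(4),'post',P.round(4),'d',np.linalg.norm((H-P)[:2]).round(4))
W=cloud(c).reshape(-1,3); k=(W[:,2]>.056)&(W[:,2]<.0635)&(W[:,0]>.38)&(W[:,0]<.55)&(W[:,1]<-.3)&(W[:,1]>-.46)
r=cv2.minAreaRect(W[k][:,:2].astype(np.float32)); print(r)
T=down(94.85)
chain([[('m',[.38,-.30,.22],down(140))],[('n',[.405,-.477,.20],T),('d',[.405,-.477,.083],T)]])
E
```

```text
hub [ 0.4591 -0.3861  0.07  ] post [ 0.4059 -0.4332  0.1   ] d 0.071
((0.4706621468067169, -0.38255345821380615), (0.07941927760839462, 0.07449382543563843), 11.698302268981934)
CALL 0
m        pos [0.074, -0.908, -0.083] rot [0.0, -0.0, 0.372]  rows 4.4 6.2
CALL 1
n        pos [-0.665, -0.598, 0.1] rot [0.0, -0.0, 0.376]  rows 4.3 6.3
d        pos [-0.665, -0.598, 0.685] rot [0.0, -0.0, 0.376]  rows 5.4 6.3
```

Emit:
{"op": "send_rows", "data": {"rotation": [[0,0,0.372],[0,0,0.372],[0,0,0.372],[0,0,0.372],[0,0,0.372],[0,0,0.372],[0,0,0.372],[0,0,0.372]], "delta_pos": [[0.074,-0.908,-0.083],[0.074,-0.908,-0.083],[0.074,-0.908,-0.083],[0.074,-0.908,-0.083],[0.074,-0.908,-0.083],[0.074,-0.908,-0.083],[0.074,-0.908,-0.083],[0.074,-0.908,-0.083]], "fingers": [0,0,0,0,0,0,0,0]}}

```text
time: 46.47
position: [0.3799, -0.3006, 0.22]
eef_rot: [0.343, 0.939, 0.0, -0.0]
force: [0.7, -0.2, -0.5]
grip_width: 0.007
gripper_force: 0.0
```

Emit:
{"op": "send_rows", "data": {"rotation": [[0,0,0.376],[0,0,0.376],[0,0,0.376],[0,0,0.376],[0,0,0.376],[0,0,0.376],[0,0,0.376],[0,0,0.376],[0,0,0.376],[0,0,0.376],[0,0,0.376],[0,0,0.376],[0,0,0.376]], "delta_pos": [[-0.665,-0.598,0.1],[-0.665,-0.598,0.1],[-0.665,-0.598,0.1],[-0.665,-0.598,0.1],[-0.665,-0.598,0.1],[-0.665,-0.598,0.1],[-0.665,-0.598,0.1],[-0.665,-0.598,0.25],[-0.665,-0.598,0.4],[-0.665,-0.598,0.55],[-0.665,-0.598,0.68],[-0.665,-0.598,0.685],[-0.665,-0.598,0.685]], "fingers": [0,0,0,0,0,0,0,0,0,0,0,0,0]}}

```text
time: 47.55
position: [0.4045, -0.4756, 0.0815]
eef_rot: [0.675, 0.737, 0.0, -0.002]
force: [-0.4, 0.2, 0.1]
grip_width: 0.007
gripper_force: 0.0
```

```bash
python3 - <<'E'
from h import *
s=robot.read_state(); print(s['position'].round(4),s['force'].round(1),s['joint_positions'].round(2))
T=down(94.85); H=np.array([.459,-.385])
def w(a): 
    f=np.radians(a); p=H+.072*np.array([np.cos(f),np.sin(f)])-[0,.0145]; return (str(a),np.r_[p,.083],T)
chain([[w(a) for a in (215,205,195,185,175,168,163,159)]])
chk()
E
```

```text
[ 0.4045 -0.4756  0.0815] [-0.4  0.2  0.1] [-0.95  0.3   1.55  0.    1.3  -1.04]
CALL 0
215      pos [0.175, -0.007, -0.007] rot [-0.001, -0.002, 0.001]  rows 0.8 0.0
205      pos [0.232, -0.034, -0.007] rot [-0.001, -0.002, 0.001]  rows 1.1 0.0
195      pos [0.293, -0.05, -0.006] rot [-0.001, -0.002, 0.001]  rows 1.4 0.0
185      pos [0.355, -0.055, -0.006] rot [-0.001, -0.002, 0.001]  rows 1.7 0.0
175      pos [0.418, -0.05, -0.006] rot [-0.001, -0.002, 0.001]  rows 2.0 0.0
168      pos [0.46, -0.04, -0.006] rot [-0.001, -0.002, 0.001]  rows 2.2 0.0
163      pos [0.49, -0.029, -0.006] rot [-0.001, -0.002, 0.001]  rows 2.4 0.0
159      pos [0.513, -0.019, -0.006] rot [-0.001, -0.002, 0.001]  rows 2.5 0.0
top lever slope deg 25.5 142
top lid tilt 0.0199 z 0.1269
side lever slope deg 24.8 96
side lid tilt 0.0184 z 0.1254
```

Emit:
{"op": "send_rows", "data": {"rotation": [[0,0,0],[0,0,0],[0,0,0],[0,0,0],[0,0,0],[0,0,0],[0,0,0],[0,0,0],[0,0,0],[0,0,0],[0,0,0],[0,0,0]], "delta_pos": [[0.08,0,0],[0.14,0,0],[0.175,-0.007,0],[0.205,-0.02,0],[0.232,-0.034,0],[0.26,-0.042,0],[0.293,-0.05,0],[0.325,-0.053,0],[0.355,-0.055,0],[0.39,-0.053,0],[0.42,-0.05,0],[0.44,-0.045,0]], "fingers": [0,0,0,0,0,0,0,0,0,0,0,0]}}

```text
time: 48.65
position: [0.3887, -0.3894, 0.083]
eef_rot: [0.676, 0.737, 0.0, -0.0]
force: [-2.5, -2.1, 0.4]
grip_width: 0.005
gripper_force: 1.1
```

Emit:
{"op": "send_rows", "data": {"rotation": [[0,0,0],[0,0,0],[0,0,0]], "delta_pos": [[0.01,0,0],[0.02,0.005,0],[0.02,0.005,0]], "fingers": [0,0,0]}}

```text
time: 48.9
position: [0.3896, -0.3858, 0.0831]
eef_rot: [0.676, 0.737, 0.0, -0.0]
force: [-1.1, -2.9, 0.0]
grip_width: 0.005
gripper_force: 1.1
```

```bash
cat >> h.py <<'E'
def post():
    for n in('top','side','wrist'):
        c=robot.camera(n); W=cloud(c).reshape(-1,3); h=cv2.cvtColor(c['img'],cv2.COLOR_RGB2HSV).reshape(-1,3).astype(int)
        r=(W[:,0]>.36)&(W[:,0]<.55)&(W[:,1]<-.3)&(W[:,1]>-.48)&(W[:,2]>.062)&(W[:,2]<.12)&((h[:,0]<6)|(h[:,0]>174))&(h[:,1]>140)
        if r.sum()>3:
            m=np.median(W[r],0); print(n,'post',r.sum(),m.round(4),'ang',np.degrees(np.arctan2(m[1]+.385,m[0]-.459))%360)
E
python3 - <<'E'
from h import *
s=robot.read_state(); print(s['position'].round(4),s['force'].round(1))
post()
E
```

```text
[ 0.3896 -0.3858  0.0831] [-1.1 -2.9  0. ]
top post 25 [ 0.3908 -0.3641  0.1067] ang 162.9994227018275
side post 31 [ 0.391  -0.3634  0.0975] ang 162.39762127956894
wrist post 1153 [ 0.3902 -0.3661  0.1112] ang 164.62770209426986
```

Emit:
{"op": "send_rows", "data": {"rotation": [[0,0,0],[0,0,0],[0,0,0],[0,0,0]], "delta_pos": [[0.01,0.005,0],[0.02,0.01,0],[0.03,0.012,0],[0.03,0.012,0]], "fingers": [0,0,0,0]}}

```text
time: 49.38
position: [0.3916, -0.3797, 0.0832]
eef_rot: [0.676, 0.737, 0.0, 0.0]
force: [0.0, -1.5, -1.4]
grip_width: 0.003
gripper_force: 1.3
```

Emit:
{"op": "send_rows", "data": {"rotation": [[0,0,0],[0,0,0]], "delta_pos": [[0.01,0.004,0],[0.01,0.004,0]], "fingers": [0,0]}}

```text
time: 49.55
position: [0.3921, -0.3776, 0.0832]
eef_rot: [0.676, 0.737, 0.0, -0.0]
force: [-0.7, -2.9, -0.8]
grip_width: 0.002
gripper_force: 1.2
```

```bash
python3 - <<'E'
from h import *
post()
E
```

```text
top post 27 [ 0.3918 -0.3568  0.1084] ang 157.2537796906536
side post 33 [ 0.394  -0.3562  0.0948] ang 156.1077997781543
wrist post 1153 [ 0.3927 -0.3578  0.1112] ang 157.67803510739614
```

Not at the stop yet by force, so I'll keep stepping.

Emit:
{"op": "send_rows", "data": {"rotation": [[0,0,0],[0,0,0],[0,0,0]], "delta_pos": [[0.01,0.004,0],[0.015,0.006,0],[0.015,0.006,0]], "fingers": [0,0,0]}}

```text
time: 49.95
position: [0.3929, -0.3747, 0.0833]
eef_rot: [0.676, 0.737, -0.0, -0.0]
force: [-0.6, -2.5, -0.5]
grip_width: 0.003
gripper_force: 1.2
```

Emit:
{"op": "send_rows", "data": {"rotation": [[0,0,0],[0,0,0]], "delta_pos": [[0.01,0.004,0],[0.01,0.004,0]], "fingers": [0,0]}}

```text
time: 50.12
position: [0.3931, -0.3744, 0.0834]
eef_rot: [0.676, 0.737, -0.001, 0.001]
force: [-3.1, -10.9, -4.1]
grip_width: 0.002
gripper_force: 5.1
```

The force has risen to 11 N, so this is the stop. One small step more, then let it spring back and withdraw.

Emit:
{"op": "send_rows", "data": {"rotation": [[0,0,0],[0,0,0]], "delta_pos": [[0.006,0,0],[0.006,0,0]], "fingers": [0,0]}}

```text
time: 50.28
position: [0.3931, -0.3742, 0.0835]
eef_rot: [0.676, 0.737, -0.002, 0.002]
force: [-1.7, -16.1, -7.2]
grip_width: 0.006
gripper_force: 7.5
```

```bash
python3 - <<'E'
from h import *
post()
E
```

```text
top post 23 [ 0.3942 -0.3525  0.1033] ang 153.3870033337909
side post 30 [ 0.3946 -0.3526  0.0955] ang 153.27845837869762
wrist post 1170 [ 0.3939 -0.3543  0.1111] ang 154.78025480490834
```

Emit:
{"op": "send_rows", "data": {"rotation": [[0,0,0],[0,0,0],[0,0,0],[0,0,0],[0,0,0],[0,0,0],[0,0,0],[0,0,0],[0,0,0],[0,0,0]], "delta_pos": [[-0.1,-0.05,0],[-0.22,-0.08,0],[-0.35,-0.05,0],[-0.48,-0.02,0],[-0.58,0.03,0],[-0.65,0.05,0],[-0.7,0.05,0],[-0.7,0.05,0],[-0.7,0.05,-0.3],[-0.7,0.05,-0.6]], "fingers": [0,0,0,0,0,0,0,0,0,0]}}

```text
time: 51.27
position: [0.4137, -0.5068, 0.1628]
eef_rot: [0.676, 0.737, 0.001, -0.005]
force: [1.7, -0.1, 0.1]
grip_width: 0.002
gripper_force: 0.0
```

```bash
python3 - <<'E'
from h import *
s=robot.read_state(); print(s['position'].round(3),s['force'].round(1))
post(); chk()
c=robot.camera('top'); cv2.imwrite('pics/t5.png',c['img'][:,:,::-1])
E
```

```text
[ 0.414 -0.507  0.163] [ 1.7 -0.1  0.1]
top post 34 [ 0.4056 -0.4277  0.1067] ang 218.65814795786113
side post 22 [ 0.4067 -0.4259  0.094 ] ang 218.0394317690526
wrist post 321 [ 0.4065 -0.4332  0.1121] ang 222.55426242980238
top lever slope deg 24.9 142
top lid tilt 0.0194 z 0.1269
side lever slope deg 24.8 98
side lid tilt 0.0172 z 0.1254
```

View pics/t5.png

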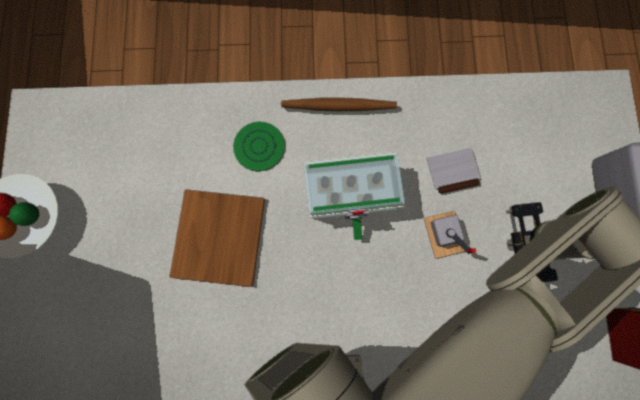

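The final view shows the board empty, five stamps in the shut tub around (350,185), the lever down at (357,230) and the post back at rest at (473,250). The divider and trivet have not moved. Handing in.

```bash
python3 -c "
from workcell import robot
print(robot.finish_job())"
```

```text
the job is handed in; nothing more can be done
None
```

The job is handed in at about 51 s: all five stamps are in the tub, the lid is latched tight, and the tally lever was then swung once to its stop and sprang back. The divider and trivet were left alone; the hand-in returned no verdict.

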